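# Change over the desktop engraver for the next batch of name plates

### The job

Change over the engraver: lay the red finished plate flat in the orange out-tray and put every name-plate blank (blue, brass or white) from the desk flat into a bay of the bed, one to a bay, any bay, pushed up so that it touches the bay's rear stop and both side stops. When all that is done, slide the filter canister along the desk, without lifting or tipping it, from the yellow ring to the middle of the green ring, and after that throw the red lock lever fully over, away from the robot. Leave the thermos, jar and mouse alone.

Things in the scene. Friction and masses are not known exactly. Their poses are not given: they have to be found in the camera images.
- bay1 (a point): Lowest-y bay of the engraver's bed, a fixed dark steel slab 130 x 320 mm, 12 mm high, with 3 bays 100 mm apart along its y, each with a pale 80 x 40 mm outline. The point is where a plate's centre lies when it touches all the bay's stops: 6 mm above the bed, 18 above the desk. Axes are the bed's: x away from the robot to the rear stop, y to the side stops. The slab's front edge is 73 mm to -x.
- bay2 (a point): Middle bay; point and axes as bay1. The brass-coloured stops of every bay are 8 mm high: a rear stop 24 mm wide, its face 40 mm from the point to +x; two side stops, each 8 mm long (x) and 10 mm thick (y), faces 20 mm from the point to +y, centred at x -26 and +26 mm (44 mm free between them). The -x and -y sides of a bay are open.
- bay3 (a point): Highest-y bay; point and axes as bay1, stops as bay2. Behind all bays, from 57 to 112 mm to the point's +x, runs a white housing 36 mm high. The lock lever stands at this end of the bed.
- lock (a joint): Angle of the bed's red-knobbed lock lever (rad): about 0 leaning towards the robot (-x of the bed, unlocked), 1.2 leaning away (+x, locked); upright at 0.6. It hinges about the bed's y axis, moves with well under 5 N and stays where it is left; stops at both ends.
- lock_tip (a point): Centre of the red knob (26 mm ball) at the end of the lock lever; the lever is a 10 mm rod 60 mm long from its pivot to this point. The pivot is 22 mm above the desk, at bay3's x -18 mm, y +92 mm, on a white block 70 (x) x 50 (y) x 25 mm high at the left (+y) end of the bed.
- park_mark (a point): Centre of the yellow ring (124 mm outside, flat) painted on the thin black mat that lies fixed on the desk to the right of the bed: the canister's parking place. On the desk surface; no edges to catch.
- work_mark (a point): Centre of the green ring on the same mat, 200 mm from the yellow one along the mat's +y, nearer the bed: the canister's working place. On the desk surface.
- canister_base (a point): Centre of the underside of the fume filter canister: a loose upright white cylinder with a blue band, 100 mm in diameter and 45 mm high, with a blue neck on top, 36 mm in diameter and 32 mm high (77 mm in all), about 0.5 kg. z axis up when upright. Dragged by the neck it can tip if held loosely; it slides best held firmly.
- canister_neck (a point): Centre of the canister's blue neck (half-way up it, 61 mm above the underside): the place to hold it.
- plate1_center (a point): Centre of the blue name-plate blank, a loose slab 80 (x) x 40 (y) x 12 mm (z), about 0.11 kg, lying flat on the desk (centre 6 mm above it). x along its length; either end may face either way. Absent in some runs.
- plate2_center (a point): Centre of the brass-coloured name-plate blank, a loose slab 80 (x) x 40 (y) x 12 mm (z), about 0.11 kg, lying flat on the desk (centre 6 mm above it). x along its length; either end may face either way. Absent in some runs.
- plate3_center (a point): Centre of the white name-plate blank, a loose slab 80 (x) x 40 (y) x 12 mm (z), about 0.11 kg, lying flat on the desk (centre 6 mm above it). x along its length; either end may face either way. Absent in some runs.
- finished_center (a point): Centre of the finished plate, left in the bed's middle bay from the last batch: red with two white engraved lines on top, otherwise the same size and mass as the blanks (80 x 40 x 12 mm), always present.
- tray_in (a point): Centre of the inner floor (4 mm above the desk) of the orange out-tray, a fixed open box on the desk to the robot's right: outside 120 (x) x 140 (y) x 18 mm high, walls 4 mm.
- thermos: The pink thermos flask, 60 mm in diameter, 190 mm tall, a bystander. Origin at the centre of its underside.
- jar: The low clear jar with a green lid, 68 mm in diameter, 50 mm tall, a bystander. Origin at the centre of its underside.
- mouse: The black round computer mouse, 64 mm in diameter, 33 mm tall, a bystander. Origin at the centre of its underside.
Not all that is in view belongs to the job. Of the things that look like the part that bears canister_base, the larger one is meant. There is more than one size of the part that bears plate2_center; the job needs the larger.

How it is judged:
By the outcome, as a careful person would: the job done as asked, in the order asked, and still so for the second after the job is handed in, with the robot touching nothing.
Of plate1, plate2, plate3 only 2 to 3 are there at a start; the rules pass over those that are not, and their reading is None.
At some moment in a run one of finished, plate1, plate2, plate3, canister may be knocked a few centimetres aside while the robot is not near it.
Once in a run the grip may slacken for a moment while it holds something.
It also fails if it takes over 210 s, if anything falls off the work surface, if the arm or the gripper's body presses on something with over 40 N, if the wrist force passes 120 N, or if a joint passes its speed limit or range.

### The arm

A 6-joint arm with a two-finger parallel gripper is mounted at the origin on the work surface. World frame = base frame: x ahead of the robot, y to its left, z up, the work surface at z = 0. Lengths are in m, angles in degrees, forces in N, time in s.
With the tool pointing down it reaches from about 0.375 to 0.9 m from the base axis. Payload 3.1 kg.
Tool frame: the origin (TCP) lies on the front face of the gripper's body, between the roots of the fingers; the fingertips stand 70 mm ahead of it and the grasp point (between the pads) lies 51 mm ahead of it (bot.tip_extent is the distance from the TCP to the fingertips, in m); z points along the fingers, x is the direction in which the jaws open and shut, and the axes are right-handed (so a half turn about z gives the same grasp; the last joint's range is limited). The gripper opens to 87 mm and grips with 3 to 60 N. Pads are 19 mm wide; open, the fingers measure 117 mm over their backs; the gripper's body (75 mm by 190 mm) begins 51 mm behind the grasp point.
Start: joints at [-74.513, 30.224, 82.088, -0, 67.689, -10.227], TCP at [0.271, -0.563, 0.292] pointing down, gripper open.
Joint ranges: [-176.69, 176.69], [-43.24, 126.21], [12.49, 139.97], [-82, 262], [0, 151.66], [-163.58, 163.58]. Speed limits (degrees/s): [159.86, 159.86, 180, 180, 180, 180].

### API

Orientations are given as a 3x3 rotation matrix whose columns are the frame's x, y, z axes.
In Python, from rig import bot, viewer, ticket gives the robot as it stands. The module is installed in compiled form; this text tells all that it offers.
- The arm moves only by the tool arm_command, never from a script. Its argument "targets" is a list of rows, each an object with "rot": the turn, a rotation vector about the tool's x, y, z in degrees, a list of three; "offset": the shift along the tool's x, y, z in cm, a list of three; "gripper": the closure, from 0 (fully open) to 1 (shut). A call has 1 to 8 rows; each row is the pose to reach, as a shift and turn from the pose commanded when the call began, along the tool's axes at that moment; what a row does not reach only later rows make up. A row lasts 1/10 s, in which the tool goes at most 50 mm and 8.59 degrees, less where a joint would pass 70% of its speed; a pose out of reach is approached as far as the arm can. A call with a gripper value outside its range is refused whole. The fingers move at their own pace and stop on an object; the grip force is fixed at half the most. Time passes only in rows, so rows that repeat a pose let the fingers close. It gives the time, the measured TCP pose, the force and the opening at its end, in the units of the state.
- bot.read_state(): the state, without advancing time (a new reading comes with each control period).
- viewer.capture(name): name is "scene" or "top" or "wrist"; returns a dict with "frame" (480x640x3 uint8, red, green, blue), "fx", "fy", "cx", "cy" (pixels), "view" (4x4, takes a point from world to camera coordinates). Camera axes: x right, y down, z forward; pixel columns grow to the right and rows downward; lengths in m; the calibration is good to about 2 mm. A picture is of the moment at which its call begins. There is no depth.
- ticket.hand_in(): hands the job in, once; it reports no verdict.
The state is a dict: "time_s": time; "joint_positions": joint angles; "qvel": joint speeds; "tau": joint torques, N m; "position": TCP position; "tcp_rot": TCP orientation; "force": force on the tool from outside, world axes, zero at the start; "moment": the same for the moment, N m; "opening": opening from 0.0 (shut) to 1.0 (fully open).
Only numpy, scipy, OpenCV 4.12 (cv2) and the standard library are available. Lean on these libraries where they do the work, as an engineer would, in place of code of your own. Each camera call takes 0.05 s, during which the arm holds its last target. There are 200 camera calls.

## Working session

There is one attempt and no reset: what is moved stays moved. The work goes in short steps, Python scripts to look and compute and a tool call to move; the robot and the scene stay as the last step left them, time stands still between calls to the robot, and variables do not carry over. Pictures are saved under pics/ and viewed, about 12 in all and at most 16, crops included, and the job is handed in when it is done.

Besides the shell and the picture viewer there is one more tool, called in YAML: its name, and indented under it one key for each argument. arm_command: Moves the arm, as the interface text tells. Its arguments: {"type":"object","properties":{"targets":{"type":"array"}},"required":["targets"]}

```bash
mkdir -p pics; python3 - <<'E'
from rig import bot, viewer
import cv2,numpy as np,pickle
d={}
for n in("scene","top"):
    c=viewer.capture(n);d[n]=c;cv2.imwrite(f"pics/{n}0.png",c["frame"][:,:,::-1])
    print(n,c["fx"],c["fy"],c["cx"],c["cy"]);print(np.round(c["view"],3))
pickle.dump(d,open("c0.pkl","wb"))
print(bot.read_state())
E
```

```text
scene 500.48218955246165 500.48218955246165 313.16104474177837 250.99920672445097
[[ 0.301  0.953 -0.015 -0.135]
 [ 0.755 -0.248 -0.607 -0.398]
 [-0.582  0.172 -0.795  1.649]
 [ 0.     0.     0.     1.   ]]
top 512.3884448224314 512.3884448224314 320.3372247979588 234.44458625333556
[[ 0.049 -0.999  0.004 -0.079]
 [-0.975 -0.048 -0.216  0.566]
 [ 0.215  0.007 -0.976  1.213]
 [ 0.     0.     0.     1.   ]]
{'time_s': 0.1, 'joint_positions': array([-7.45151923e+01,  3.02736521e+01,  8.21509182e+01,  6.82079208e-04,
        6.76899458e+01, -1.02274699e+01]), 'qvel': array([ 0.07153861, -0.01840157, -0.15554915, -0.00976796,  0.00023677,
        0.06901976]), 'tau': array([ 8.40072084e-05, -4.40984666e+01, -1.77149999e+01,  6.34676311e-02,
        5.33199264e-02, -3.70152702e-05]), 'position': array([ 0.27103773, -0.56257099,  0.29135882]), 'tcp_rot': array([[ 4.33847566e-01, -9.00986135e-01, -5.23000175e-04],
       [-9.00984144e-01, -4.33847727e-01,  1.92907268e-03],
       [-1.96497017e-03, -3.65708621e-04, -9.99998003e-01]]), 'force': array([-1.15406697, -0.68951288, -0.31937373]), 'moment': array([ 0.00546745,  0.01129505, -0.02967338]), 'opening': 1.002524186682115}
```

View pics/top0.png

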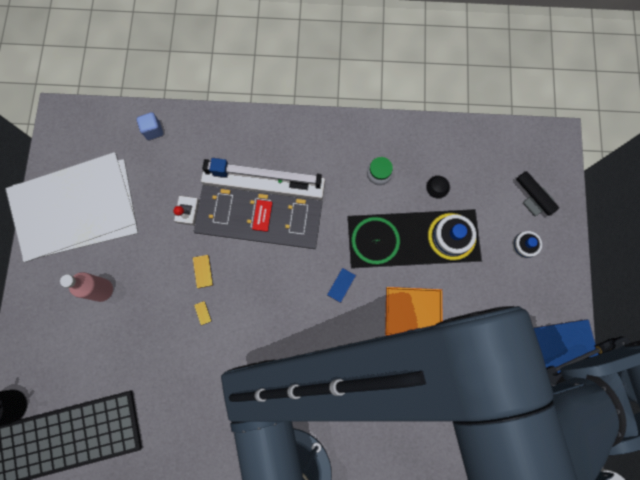

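View pics/scene0.png

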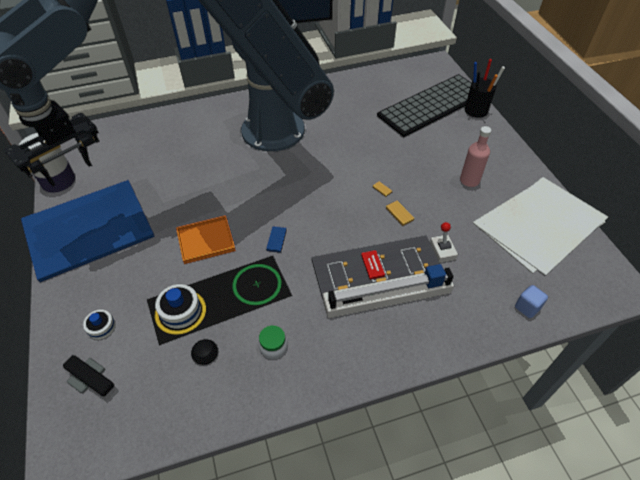

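Candidates for the brass plate: (203,271) is the larger in top and (203,313) the smaller. For the canister: (456,235) is the larger and (528,243) the smaller. I'll measure sizes and confirm with a crop.

```bash
cat > h.py <<'E'
import numpy as np,cv2
from scipy.spatial.transform import Rotation as R
def ray(c,uv,z):
    uv=np.atleast_2d(np.asarray(uv,float));V=c["view"]
    d=np.c_[(uv[:,0]-c["cx"])/c["fx"],(uv[:,1]-c["cy"])/c["fy"],np.ones(len(uv))]@V[:3,:3]
    o=-V[:3,:3].T@V[:3,3]
    return (o+d*((z-o[2])/d[:,2])[:,None])[:,:2]
def proj(c,p):
    q=c["view"][:3,:3]@np.asarray(p,float)+c["view"][:3,3];return np.array([c["fx"]*q[0]/q[2]+c["cx"],c["fy"]*q[1]/q[2]+c["cy"]])
H={"blue":((100,110,50),(125,255,255)),"brass":((15,110,120),(30,255,255)),"red":((0,150,90),(6,255,255)),"orange":((7,150,90),(15,255,255)),"green":((50,120,50),(85,255,255)),"yellow":((22,120,100),(35,255,255))}
def blobs(c,col,roi=None,amin=25):
    hsv=cv2.cvtColor(c["frame"],cv2.COLOR_RGB2HSV);m=cv2.inRange(hsv,*map(np.array,H[col]))
    if roi:
        k=np.zeros_like(m);k[roi[1]:roi[3],roi[0]:roi[2]]=1;m=m*k
    cs,_=cv2.findContours(m,cv2.RETR_EXTERNAL,cv2.CHAIN_APPROX_NONE)
    return sorted([x[:,0] for x in cs if cv2.contourArea(x)>=amin],key=len,reverse=True)
def rect(c,ct,z):
    (x,y),(w,h),a=cv2.minAreaRect((ray(c,ct,z)*1000).astype(np.float32))
    if w<h:w,h,a=h,w,a+90
    return np.round([x,y,w,h,(a+90)%180-90],1)
def go(s,p,yaw):
    """tool offset (cm) and rot to bring TCP to p, pointing down, tool x at yaw deg (mod 180)"""
    T=s["tcp_rot"];cur=np.degrees(np.arctan2(T[1,0],T[0,0]));dy=(yaw-cur+90)%180-90
    W=R.from_euler('z',cur+dy,degrees=True).as_matrix()@np.diag([1,-1,-1.])
    return np.round(T.T@(np.array(p)-s["position"])*100,2),np.round(R.from_matrix(T.T@W).as_rotvec(degrees=True),1)
E
python3 - <<'E'
import pickle;from h import *
d=pickle.load(open("c0.pkl","rb"))
for n in d:
    c=d[n]
    for col,z in(("blue",.012),("brass",.012),("red",.024),("orange",.018),("green",0),("yellow",0)):
        for b in blobs(c,col):print(n,col,b.mean(0).round(),rect(c,b,z))
f=lambda n,x,y,w,h:cv2.resize(d[n]["frame"][y:y+h,x:x+w,::-1],(400,300),interpolation=cv2.INTER_CUBIC)
cv2.imwrite("pics/crop0.png",np.vstack([np.hstack([f("top",170,150,160,120),f("scene",310,170,160,120)]),np.hstack([f("top",170,230,120,90),f("top",400,180,160,120)])]))
E
```

```text
scene blue [ 84. 230.] [ 250.4 -599.7  310.8  254.6  -78.4]
scene blue [197.  27.] [-720.4 -124.9  455.1   60.6   -3.5]
scene blue [180.  28.] [-735.1 -192.6  481.8   65.6   -1.5]
scene blue [357.  15.] [-595.1  523.2  229.4   45.2  -22. ]
scene blue [385.  11.] [-575.6  640.2  197.2   48.2  -26.4]
scene blue [218.  43.] [-574.9  -71.7  164.3   53.    -7.7]
scene blue [276. 239.] [ 457.5 -108.3   84.4   39.4  -26.6]
scene blue [435. 276.] [700.9 248.5  72.4  47.5 -20.2]
scene blue [182. 320.] [ 629.6 -389.1   72.9   18.7  -85.2]
scene blue [174. 297.] [ 558.9 -398.7   56.2   39.5    6.3]
scene blue [475.  72.] [-70.5 777.5 134.5  10.6 -28.7]
scene blue [ 95. 319.] [ 560.4 -588.1   35.4   25.6   31.4]
scene brass [192. 250.] [ 406.8 -322.6   88.5   75.7    0.7]
scene brass [183. 320.] [ 620.1 -386.8  121.7   89.   -80.3]
scene brass [556.  34.] [-192.1 1193.   371.9   43.2   -5.9]
scene brass [400. 212.] [472.3 247.7  79.6  38.1  14.5]
scene brass [382. 188.] [370.8 236.3  53.6  27.1  24.4]
scene red [372. 264.] [623.8 104.   81.1  40.7  -6.2]
scene red [445. 226.] [568.2 338.9  26.9 
[... 521 characters left out ...]
   30.9   26.6  -45.3]
top brass [445. 240.] [ 586.  -380.1  122.4   97.7   35.1]
top brass [417. 301.] [ 405.  -294.4  136.6   96.8  -89.7]
top brass [202. 271.] [470.5 244.8  79.1  39.2  13.8]
top brass [202. 313.] [365.7 234.1  52.7  25.7  24. ]
top red [262. 215.] [621.1 102.7  78.6  39.4  -4.8]
top red [178. 210.] [622.7 320.1  21.1  18.7 -87.1]
top orange [399. 314.] [ 389.2 -261.3  103.7   77.7    2.8]
top green [375. 240.] [ 574.5 -193.8  125.7  125.1  -87.2]
top green [381. 168.] [ 775.3 -203.2   59.8   56.6    1.6]
top yellow [445. 240.] [ 589.6 -383.3  125.5  101.7   32.4]
top yellow [205. 274.] [467.4 242.6  71.5  35.7   5.4]
top yellow [202. 313.] [366.5 237.   52.4  25.9  24. ]
```

View pics/crop0.png

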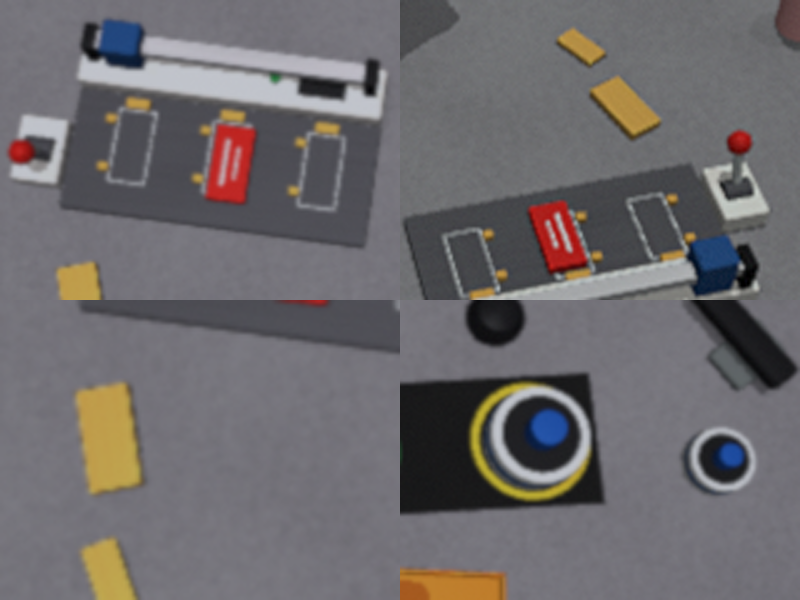

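The crop confirms the larger brass plate (79x39 mm, upper of the two) and the larger canister. There is no white blank. The red plate sits skewed and short of its stops. Next I'll move above the bed for a wrist view.

```bash
python3 - <<'E'
from rig import bot;from h import *
s=bot.read_state();print(go(s,[.60,.10,.30],-95.5))
E
```

```text
(array([-45.43, -58.38,  -0.75]), array([ 0. ,  0.1, 31.2]))
```

arm_command:
  targets:
    - {"rot": [0, 0, 5], "offset": [-3, -3.7, -0.1], "gripper": 0}
    - {"rot": [0, 0, 10], "offset": [-6, -7.5, -0.2], "gripper": 0}
    - {"rot": [0, 0, 15], "offset": [-9, -11.2, -0.3], "gripper": 0}
    - {"rot": [0, 0, 20], "offset": [-12, -15, -0.4], "gripper": 0}
    - {"rot": [0, 0, 25], "offset": [-15, -18.7, -0.5], "gripper": 0}
    - {"rot": [0, 0, 31.2], "offset": [-18, -22.5, -0.6], "gripper": 0}
    - {"rot": [0, 0, 31.2], "offset": [-21, -26.2, -0.7], "gripper": 0}
    - {"rot": [0, 0, 31.2], "offset": [-24, -30, -0.7], "gripper": 0}

```text
time_s: 0.9
position: [0.4377, -0.2148, 0.2992]
tcp_rot: [[-0.096, -0.995, -0.0], [-0.995, 0.096, 0.0], [-0.0, 0.0, -1.0]]
force: [0.7, -0.9, 0.1]
opening: 1.002
```

```bash
python3 - <<'E'
from rig import bot;from h import *
s=bot.read_state();print(s["position"],go(s,[.60,.10,.30],-95.5))
E
```

```text
[ 0.43768922 -0.2148226   0.29918684] (array([-32.9 , -13.13,  -0.08]), array([ 0.,  0., -0.]))
```

arm_command:
  targets:
    - {"rot": [0, 0, 0], "offset": [-4.6, -1.8, 0], "gripper": 0}
    - {"rot": [0, 0, 0], "offset": [-9.2, -3.6, 0], "gripper": 0}
    - {"rot": [0, 0, 0], "offset": [-13.8, -5.5, 0], "gripper": 0}
    - {"rot": [0, 0, 0], "offset": [-18.4, -7.3, 0], "gripper": 0}
    - {"rot": [0, 0, 0], "offset": [-23, -9.1, 0], "gripper": 0}
    - {"rot": [0, 0, 0], "offset": [-27.6, -11, 0], "gripper": 0}
    - {"rot": [0, 0, 0], "offset": [-32.9, -13.1, 0], "gripper": 0}
    - {"rot": [0, 0, 0], "offset": [-32.9, -13.1, 0], "gripper": 0}

```text
time_s: 1.7
position: [0.6008, 0.1032, 0.2988]
tcp_rot: [[-0.09, -0.996, 0.002], [-0.996, 0.09, 0.002], [-0.002, -0.002, -1.0]]
force: [-0.1, -1.0, -0.5]
opening: 0.998
```

```bash
python3 - <<'E'
from rig import bot,viewer;from h import *
import pickle
s=bot.read_state();c=viewer.capture("wrist");t=viewer.capture("top")
pickle.dump({"wrist":c,"top":t,"scene":viewer.capture("scene")},open("c1.pkl","wb"))
cv2.imwrite("pics/w1.png",c["frame"][:,:,::-1]);print(s["position"])
for z,col in((.020,"brass"),(.024,"red")):
    for b in blobs(c,col,amin=20):print(col,b.mean(0).round(),rect(c,b,z))
b=blobs(t,"orange")+blobs(t,"yellow")
for x in b:print(x.mean(0).round(),rect(t,x,.018))
E
```

```text
[0.6008314  0.10320169 0.29883545]
brass [519. 331.] [ 438.2 -128.4   58.5    8.8    1.3]
brass [109. 331.] [481.1 363.7  58.6   8.7 -11.6]
brass [220. 348.] [448.3 236.1  39.3  19.5 -77. ]
brass [210. 146.] [684.  205.7  24.7   8.   84.8]
brass [306. 145.] [675.4 106.5  24.    9.   84.8]
brass [401. 145.] [667.4   7.   24.4   9.   84.8]
brass [223. 383.] [399.1 239.8  28.1  13.3  84.9]
brass [193. 213.] [615.1 236.6  10.9   7.8  84.8]
brass [282. 164.] [658.4 133.1   8.6   7.2  84.8]
brass [188. 165.] [667.4 232.1  10.8   7.2  84.8]
brass [283. 213.] [607.2 137.4  10.    7.8  84.8]
brass [376. 164.] [650.5  33.7   9.7   7.2  84.8]
brass [374. 212.] [598.2  38.2   9.8   7.8  84.8]
red [312. 194.] [624.  104.4  79.1  39.6  -5.2]
red [100. 237.] [598.4 342.1  33.   28.6 -54.1]
[446. 240.] [ 585.7 -379.9  123.4  102.1   34.7]
```

View pics/w1.png

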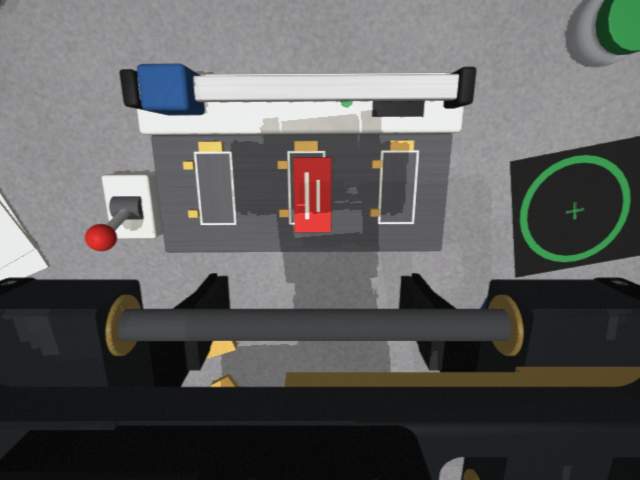

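The wrist view shows the bed clearly: stops near (306,145), (282,164) and (283,213), and the red plate at (312,194). The derived bays agree from rear and side stops to within 1 mm: bay2 (630.9,110.3), bay1 (622.7,11.0), bed yaw -5°. Next is grasping the red plate.

```bash
python3 - <<'E'
from rig import bot;from h import *
s=bot.read_state();print(go(s,[.624,.1044,.085],-95.1))
E
```

```text
(array([-0.85, -2.51, 21.35]), array([ 0.1, -0. , -0.3]))
```

arm_command:
  targets:
    - {"rot": [0, 0, 0], "offset": [-0.4, -1.3, 4], "gripper": 0.2}
    - {"rot": [0, 0, 0], "offset": [-0.8, -2.5, 9], "gripper": 0.2}
    - {"rot": [0, 0, 0], "offset": [-0.85, -2.5, 14], "gripper": 0.2}
    - {"rot": [0, 0, 0], "offset": [-0.85, -2.5, 18], "gripper": 0.2}
    - {"rot": [0, 0, 0], "offset": [-0.85, -2.5, 20.5], "gripper": 0.2}
    - {"rot": [0, 0, 0], "offset": [-0.85, -2.5, 21.3], "gripper": 0.2}
    - {"rot": [0, 0, 0], "offset": [-0.85, -2.5, 21.3], "gripper": 0.2}
    - {"rot": [0, 0, 0], "offset": [-0.85, -2.5, 21.3], "gripper": 0.2}

```text
time_s: 2.65
position: [0.6258, 0.1034, 0.0878]
tcp_rot: [[-0.097, -0.995, 0.002], [-0.995, 0.097, -0.0], [-0.0, -0.002, -1.0]]
force: [0.3, 0.3, 1.6]
opening: 0.802
```

arm_command:
  targets:
    - {"rot": [0, 0, 0], "offset": [0, 0, 0], "gripper": 0.7}
    - {"rot": [0, 0, 0], "offset": [0, 0, 0], "gripper": 0.7}
    - {"rot": [0, 0, 0], "offset": [0, 0, 0], "gripper": 0.7}
    - {"rot": [0, 0, 0], "offset": [0, 0, 0], "gripper": 0.7}
    - {"rot": [0, 0, 0], "offset": [0, 0, 0], "gripper": 0.7}
    - {"rot": [0, 0, 0], "offset": [0, 0, 0], "gripper": 0.7}

```text
time_s: 3.25
position: [0.625, 0.1044, 0.0867]
tcp_rot: [[-0.095, -0.995, 0.0], [-0.995, 0.095, -0.0], [0.0, -0.0, -1.0]]
force: [-1.2, -0.1, 2.6]
opening: 0.453
```

arm_command:
  targets:
    - {"rot": [0, 0, 0], "offset": [0, 0, -1.5], "gripper": 0.8}
    - {"rot": [0, 0, 0], "offset": [0, 0, -4], "gripper": 0.8}
    - {"rot": [0, 0, 0], "offset": [0, 0, -8], "gripper": 0.8}
    - {"rot": [0, 0, 0], "offset": [0, 0, -10], "gripper": 0.8}

```text
time_s: 3.65
position: [0.6261, 0.1045, 0.1898]
tcp_rot: [[-0.096, -0.995, 0.005], [-0.995, 0.096, 0.0], [-0.001, -0.005, -1.0]]
force: [0.5, 0.2, -0.2]
opening: 0.458
```

```bash
python3 - <<'E'
from rig import bot;from h import *
import pickle
s=bot.read_state();print(s["position"],s["opening"],go(s,[.40,-.29,.185],-93))
c=pickle.load(open("c1.pkl","rb"))["scene"]
cv2.imwrite("pics/tray.png",cv2.resize(c["frame"][190:290,150:310,::-1],(640,400),interpolation=cv2.INTER_CUBIC))
hsv=cv2.cvtColor(c["frame"],cv2.COLOR_RGB2HSV)
m=cv2.inRange(hsv,(5,150,60),(18,255,255));m[:,:150]=0;m[:,310:]=0
cs,_=cv2.findContours(m,cv2.RETR_EXTERNAL,cv2.CHAIN_APPROX_NONE);b=max(cs,key=cv2.contourArea)[:,0]
h=cv2.convexHull(b);a=cv2.approxPolyDP(h,3,True)[:,0];print(a.tolist(),ray(c,a,.018).round(3).tolist())
E
```

```text
[0.62613564 0.10449592 0.18979806] 0.4575734383004844 (array([41.43, 18.74,  0.37]), array([-0.3,  0. , -2.5]))
[[225, 216], [234, 250], [184, 263], [176, 228]] [[0.339, -0.224], [0.465, -0.225], [0.466, -0.358], [0.34, -0.361]]
```

View pics/tray.png

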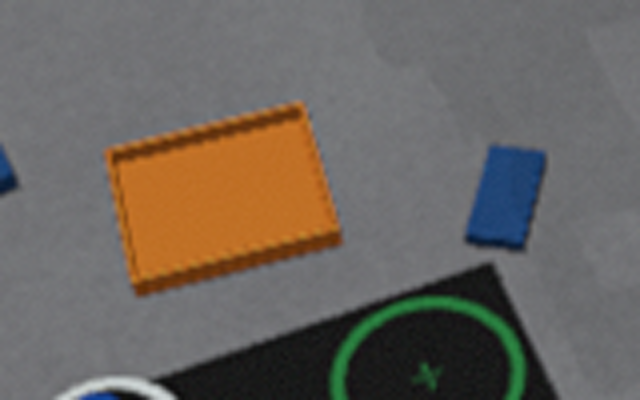

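arm_command:
  targets:
    - {"rot": [0, 0, 0], "offset": [4.1, 1.9, 0], "gripper": 0.8}
    - {"rot": [0, 0, 0], "offset": [8.3, 3.7, 0], "gripper": 0.8}
    - {"rot": [0, 0, 0], "offset": [12.4, 5.6, 0], "gripper": 0.8}
    - {"rot": [0, 0, -1], "offset": [16.6, 7.5, 0], "gripper": 0.8}
    - {"rot": [0, 0, -2], "offset": [20.7, 9.4, 0], "gripper": 0.8}
    - {"rot": [0, 0, -2.5], "offset": [24.9, 11.2, 0], "gripper": 0.8}
    - {"rot": [0, 0, -2.5], "offset": [29, 13.1, 0], "gripper": 0.8}
    - {"rot": [0, 0, -2.5], "offset": [33.1, 15, 0], "gripper": 0.8}

```text
time_s: 4.45
position: [0.4431, -0.2122, 0.187]
tcp_rot: [[-0.052, -0.999, 0.001], [-0.999, 0.052, -0.001], [0.001, -0.001, -1.0]]
force: [1.2, 0.5, -1.2]
opening: 0.456
```

```bash
python3 - <<'E'
from rig import bot;from h import *
s=bot.read_state();print(s["position"],s["opening"],go(s,[.40,-.292,.080],-90))
E
```

```text
[ 0.44305143 -0.21222737  0.18703374] 0.45569090624921266 (array([ 8.18,  3.89, 10.7 ]), array([-0.1, -0. , -3. ]))
```

arm_command:
  targets:
    - {"rot": [0, 0, -1], "offset": [4, 2, 0], "gripper": 0.8}
    - {"rot": [0, 0, -3], "offset": [8, 3.8, 1], "gripper": 0.8}
    - {"rot": [0, 0, -3], "offset": [8, 3.8, 4.5], "gripper": 0.8}
    - {"rot": [0, 0, -3], "offset": [8, 3.8, 8], "gripper": 0.8}
    - {"rot": [0, 0, -3], "offset": [8, 3.8, 10], "gripper": 0.8}
    - {"rot": [0, 0, -3], "offset": [8, 3.8, 10.6], "gripper": 0.8}
    - {"rot": [0, 0, -3], "offset": [8, 3.8, 10.8], "gripper": 0.8}
    - {"rot": [0, 0, -3], "offset": [8, 3.8, 10.8], "gripper": 0.8}

```text
time_s: 5.25
position: [0.4021, -0.2889, 0.0791]
tcp_rot: [[0.0, -1.0, 0.001], [-1.0, -0.0, -0.001], [0.001, -0.001, -1.0]]
force: [0.6, 0.2, -1.0]
opening: 0.455
```

arm_command:
  targets:
    - {"rot": [0, 0, 0], "offset": [0, 0, 0], "gripper": 0.35}
    - {"rot": [0, 0, 0], "offset": [0, 0, 0], "gripper": 0.35}
    - {"rot": [0, 0, 0], "offset": [0, 0, 0], "gripper": 0.35}
    - {"rot": [0, 0, 0], "offset": [0, 0, -3], "gripper": 0.3}
    - {"rot": [0, 0, 0], "offset": [0, 0, -7], "gripper": 0.2}
    - {"rot": [0, 0, 0], "offset": [0, 0, -11], "gripper": 0.2}
    - {"rot": [0, 0, 0], "offset": [-4, -0.6, -12], "gripper": 0.2}
    - {"rot": [0, 0, 0], "offset": [-8, -1, -12], "gripper": 0.2}

```text
time_s: 6.05
position: [0.4134, -0.2097, 0.2009]
tcp_rot: [[-0.002, -1.0, 0.006], [-1.0, 0.002, -0.005], [0.005, -0.006, -1.0]]
force: [1.5, 0.7, -0.2]
opening: 0.798
```

```bash
python3 - <<'E'
from rig import bot,viewer;from h import *
s=bot.read_state();c=viewer.capture("scene");t=viewer.capture("top");w=viewer.capture("wrist")
print(s["position"],s["opening"])
for b in blobs(c,"red"):print(rect(c,b,.016))
for n,v in(("s",c),("t",t),("w",w)):
    for b in blobs(v,"blue",amin=60):
        r=rect(v,b,.012)
        if 70<r[2]<95 and 30<r[3]<46:print(n,r)
cv2.imwrite("pics/p2.png",np.hstack([cv2.resize(c["frame"][180:300,140:300,::-1],(400,300)),cv2.resize(w["frame"][:,:,::-1],(400,300))]))
E
```

```text
[ 0.41337518 -0.20974384  0.20087799] 0.7980286207470875
[ 404.9 -287.5   85.2   37.8    0.6]
[563.4 341.5  26.8  21.6 -26.3]
s [ 457.6 -107.8   84.1   39.8  -26.6]
t [ 453.5 -110.5   76.2   40.2  -27.8]
w [ 454.9 -110.    79.9   40.6  -27. ]
```

View pics/p2.png

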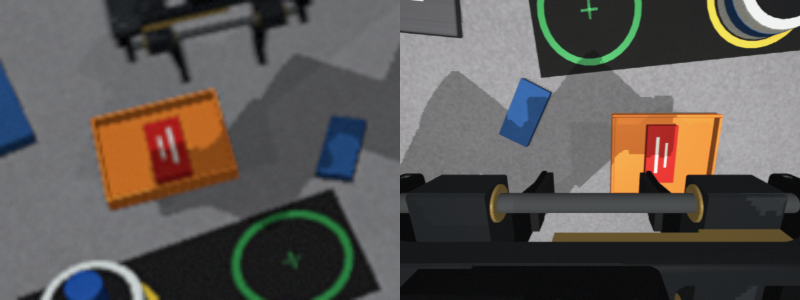

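Red lies flat in the tray (scene left crop, wrist (660,150)). Blue measured by the wrist camera: (454.9,-110), yaw -27°, size 80x40.

```bash
python3 - <<'E'
from rig import bot;from h import *
s=bot.read_state();print(go(s,[.455,-.110,.073],-117))
E
```

```text
(array([-9.6 , -4.42, 12.58]), array([ 0. ,  0. , 27.2]))
```

arm_command:
  targets:
    - {"rot": [0, 0, 8], "offset": [-4, -2, 0], "gripper": 0.1}
    - {"rot": [0, 0, 16], "offset": [-8, -4, 0], "gripper": 0.1}
    - {"rot": [0, 0, 24], "offset": [-9.6, -4.4, 3], "gripper": 0.1}
    - {"rot": [0, 0, 27.2], "offset": [-9.6, -4.4, 7], "gripper": 0.1}
    - {"rot": [0, 0, 27.2], "offset": [-9.6, -4.4, 10.5], "gripper": 0.1}
    - {"rot": [0, 0, 27.2], "offset": [-9.6, -4.4, 12.2], "gripper": 0.1}
    - {"rot": [0, 0, 27.2], "offset": [-9.6, -4.4, 12.6], "gripper": 0.1}
    - {"rot": [0, 0, 27.2], "offset": [-9.6, -4.4, 12.6], "gripper": 0.1}

```text
time_s: 7.0
position: [0.456, -0.1134, 0.0718]
tcp_rot: [[-0.458, -0.889, -0.0], [-0.889, 0.458, 0.0], [0.0, 0.001, -1.0]]
force: [-0.4, 1.2, 0.9]
opening: 0.899
```

arm_command:
  targets:
    - {"rot": [0, 0, 0], "offset": [0, 0, 0], "gripper": 0.8}
    - {"rot": [0, 0, 0], "offset": [0, 0, 0], "gripper": 0.8}
    - {"rot": [0, 0, 0], "offset": [0, 0, 0], "gripper": 0.8}
    - {"rot": [0, 0, 0], "offset": [0, 0, 0], "gripper": 0.8}
    - {"rot": [0, 0, 0], "offset": [0, 0, 0], "gripper": 0.8}
    - {"rot": [0, 0, 0], "offset": [0, 0, 0], "gripper": 0.8}
    - {"rot": [0, 0, 0], "offset": [0, 0, -2], "gripper": 0.8}
    - {"rot": [0, 0, 0], "offset": [0, 0, -6], "gripper": 0.8}

```text
time_s: 7.8
position: [0.4543, -0.112, 0.1308]
tcp_rot: [[-0.457, -0.889, -0.006], [-0.889, 0.457, 0.003], [-0.0, 0.007, -1.0]]
force: [0.3, -0.4, -1.2]
opening: 0.458
```

```bash
python3 - <<'E'
from rig import bot;from h import *
s=bot.read_state();print(s["position"],s["opening"])
# bay1 minus 5 mm in bed x and y
a=np.radians(-5);ex=np.array([np.cos(a),np.sin(a)]);ey=np.array([-ex[1],ex[0]])
p=np.array([.6227,.0110])-.005*ex-.005*ey;print(p,go(s,[*p,.13],-95))
E
```

```text
[ 0.4542879  -0.11200662  0.13076611] 0.45819283213367296
[0.61728325 0.00645481] (array([-1.799e+01, -9.080e+00,  1.000e-02]), array([  0.4,   0.1, -22.2]))
```

arm_command:
  targets:
    - {"rot": [0, 0, -5], "offset": [-3.6, -1.8, -0.5], "gripper": 0.8}
    - {"rot": [0, 0, -10], "offset": [-7.2, -3.6, -0.5], "gripper": 0.8}
    - {"rot": [0, 0, -15], "offset": [-10.8, -5.4, -0.5], "gripper": 0.8}
    - {"rot": [0, 0, -22.2], "offset": [-14.4, -7.2, -0.5], "gripper": 0.8}
    - {"rot": [0, 0, -22.2], "offset": [-17, -8.5, -0.5], "gripper": 0.8}
    - {"rot": [0, 0, -22.2], "offset": [-18, -9.1, 0], "gripper": 0.8}
    - {"rot": [0, 0, -22.2], "offset": [-18, -9.1, 0], "gripper": 0.8}
    - {"rot": [0, 0, -22.2], "offset": [-18, -9.1, 0], "gripper": 0.8}

```text
time_s: 8.6
position: [0.6171, 0.0055, 0.1313]
tcp_rot: [[-0.087, -0.996, -0.004], [-0.996, 0.087, 0.0], [0.0, 0.004, -1.0]]
force: [-0.2, 0.5, -0.9]
opening: 0.451
```

```bash
cat > bay.py <<'E'
from rig import bot;from h import *;import sys
a=np.radians(-5);ex=np.array([np.cos(a),np.sin(a)]);ey=np.array([-ex[1],ex[0]])
B={"1":np.array([622.7,11.0]),"2":np.array([630.9,110.3])}
def main():
    s=bot.read_state();d=s["position"][:2]*1000-B[sys.argv[1]];T=s["tcp_rot"]
    print("pos",s["position"].round(4),"yaw",np.degrees(np.arctan2(T[1,0],T[0,0])).round(2),"bed",(d@ex).round(1),(d@ey).round(1),"open",s["opening"],"F",s["force"].round(1))
    if len(sys.argv)>2:
        x,y,z=map(float,sys.argv[2:5]);print(go(s,[*((B[sys.argv[1]]+x*ex+y*ey)/1000),z/1000],-95))
if __name__=="__main__":main()
E
python3 bay.py 1 -5 -5 84.5
```

```text
pos [0.6171 0.0055 0.1313] yaw -94.99 bed -5.1 -6.0 open 0.45137748813195605 F [-0.2  0.5 -0.9]
(array([-0.1 , -0.03,  4.68]), array([ 0.2, -0. ,  0. ]))
```

arm_command:
  targets:
    - {"rot": [0.2, 0, 0], "offset": [-0.1, 0, 2], "gripper": 0.8}
    - {"rot": [0.2, 0, 0], "offset": [-0.1, 0, 4], "gripper": 0.8}
    - {"rot": [0.2, 0, 0], "offset": [-0.1, 0, 4.6], "gripper": 0.8}
    - {"rot": [0.2, 0, 0], "offset": [-0.1, 0, 4.75], "gripper": 0.8}
    - {"rot": [0.2, 0, 0], "offset": [-0.1, 0, 4.75], "gripper": 0.8}
    - {"rot": [0.2, 0, 0], "offset": [-0.1, 0, 4.7], "gripper": 0.44}
    - {"rot": [0.2, 0, 0], "offset": [-0.1, 0, 4.7], "gripper": 0.44}
    - {"rot": [0.2, 0, 0], "offset": [-0.1, 0, 4.7], "gripper": 0.44}

```text
time_s: 9.4
position: [0.6195, 0.0067, 0.0858]
tcp_rot: [[-0.087, -0.996, 0.005], [-0.996, 0.087, -0.001], [0.0, -0.005, -1.0]]
force: [-0.1, -0.8, -0.4]
opening: 0.548
```

```bash
python3 bay.py 1
```

```text
pos [0.6195 0.0067 0.0858] yaw -94.99 bed -2.8 -4.5 open 0.5477825692363337 F [-0.1 -0.8 -0.4]
```

arm_command:
  targets:
    - {"rot": [0, 0, 0], "offset": [-0.3, 0, 0.1], "gripper": 0.44}
    - {"rot": [0, 0, 0], "offset": [-0.5, 0, 0.1], "gripper": 0.44}
    - {"rot": [0, 0, 0], "offset": [-0.65, 0, 0.1], "gripper": 0.44}
    - {"rot": [0, 0, 0], "offset": [-0.75, 0, 0.1], "gripper": 0.44}
    - {"rot": [0, 0, 0], "offset": [-0.85, 0, 0.1], "gripper": 0.44}
    - {"rot": [0, 0, 0], "offset": [-0.9, 0, 0.1], "gripper": 0.44}
    - {"rot": [0, 0, 0], "offset": [-0.95, 0, 0.1], "gripper": 0.44}
    - {"rot": [0, 0, 0], "offset": [-0.95, 0, 0.1], "gripper": 0.44}

```text
time_s: 10.2
position: [0.62, 0.015, 0.0843]
tcp_rot: [[-0.086, -0.996, 0.003], [-0.996, 0.086, -0.002], [0.002, -0.004, -1.0]]
force: [-0.3, -5.6, 0.8]
opening: 0.559
```

```bash
python3 bay.py 1
```

```text
pos [0.62   0.015  0.0843] yaw -94.94 bed -3.1 3.8 open 0.5592116947063785 F [-0.3 -5.6  0.8]
```

arm_command:
  targets:
    - {"rot": [0, 0, 0], "offset": [0.25, 0, 0], "gripper": 0.44}
    - {"rot": [0, 0, 0], "offset": [0.3, 0, -2.5], "gripper": 0.6}
    - {"rot": [0, 0, 0], "offset": [0.4, 3, -2.8], "gripper": 1}
    - {"rot": [0, 0, 0], "offset": [0.4, 6.3, -2.5], "gripper": 1}
    - {"rot": [0, 0, 0], "offset": [0.4, 6.3, -1.5], "gripper": 1}
    - {"rot": [0, 0, 0], "offset": [0.4, 6.3, -0.1], "gripper": 1}
    - {"rot": [0, 0, 0], "offset": [0.4, 6.3, 0], "gripper": 1}
    - {"rot": [0, 0, 0], "offset": [0.4, 6.3, 0], "gripper": 1}

```text
time_s: 11.0
position: [0.5577, 0.0178, 0.0832]
tcp_rot: [[-0.087, -0.996, 0.003], [-0.996, 0.087, -0.0], [-0.0, -0.003, -1.0]]
force: [0.6, -0.3, -1.1]
opening: 0.039
```

```bash
python3 bay.py 1 -49 0 84
```

```text
pos [0.5577 0.0178 0.0832] yaw -95.0 bed -65.4 1.1 open 0.039049848005188265 F [ 0.6 -0.3 -1.1]
(array([ 0.11, -1.64, -0.08]), array([-0.2,  0. ,  0. ]))
```

arm_command:
  targets:
    - {"rot": [0, 0, 0], "offset": [0.1, -0.5, -0.1], "gripper": 1}
    - {"rot": [0, 0, 0], "offset": [0.1, -0.9, -0.1], "gripper": 1}
    - {"rot": [0, 0, 0], "offset": [0.1, -1.2, -0.1], "gripper": 1}
    - {"rot": [0, 0, 0], "offset": [0.1, -1.35, -0.1], "gripper": 1}
    - {"rot": [0, 0, 0], "offset": [0.1, -1.5, -0.1], "gripper": 1}
    - {"rot": [0, 0, 0], "offset": [0.1, -1.6, -0.1], "gripper": 1}
    - {"rot": [0, 0, 0], "offset": [0.1, -1.65, -0.1], "gripper": 1}
    - {"rot": [0, 0, 0], "offset": [0.1, -1.65, -0.1], "gripper": 1}

```text
time_s: 11.8
position: [0.5707, 0.0157, 0.085]
tcp_rot: [[-0.086, -0.996, -0.002], [-0.996, 0.086, 0.0], [-0.0, 0.002, -1.0]]
force: [-5.5, -0.3, 4.2]
opening: 0.01
```

```bash
python3 bay.py 1
```

```text
pos [0.5707 0.0157 0.085 ] yaw -94.96 bed -52.2 0.1 open 0.00975105299082963 F [-5.5 -0.3  4.2]
```

arm_command:
  targets:
    - {"rot": [0, 0, 0], "offset": [0, 0.6, 0], "gripper": 1}
    - {"rot": [0, 0, 0], "offset": [0, 1.2, -2], "gripper": 0.6}
    - {"rot": [0, 0, 0], "offset": [-2, 3, -6], "gripper": 0.1}
    - {"rot": [0, 0, 0], "offset": [-4, 3.5, -10], "gripper": 0.1}
    - {"rot": [0, 0, 0], "offset": [-5, 3.5, -12], "gripper": 0.1}
    - {"rot": [0, 0, 0], "offset": [-6, 3.5, -12], "gripper": 0.1}
    - {"rot": [0, 0, 0], "offset": [-6, 3.5, -12], "gripper": 0.1}

```text
time_s: 12.5
position: [0.5436, 0.0793, 0.2053]
tcp_rot: [[-0.085, -0.996, 0.006], [-0.996, 0.085, -0.0], [-0.0, -0.006, -1.0]]
force: [-0.2, 0.2, 0.1]
opening: 0.469
```

```bash
cat > chk.py <<'E'
from rig import bot,viewer;from h import *;from bay import *
c=viewer.capture("wrist");cv2.imwrite("pics/"+sys.argv[1]+".png",c["frame"][60:300,120:520,::-1])
f=lambda p,k:[((p-B[k])@ex).round(1),((p-B[k])@ey).round(1)]
for col,z in(("blue",.024),("brass",.024),("brass",.020),("brass",.012),("red",.024)):
    for b in blobs(c,col,amin=25):
        r=rect(c,b,z)
        if r[2]<95 and r[3]<50:
            k="1" if r[1]<60 else "2";print(col,z,b.mean(0).round(),r,"bay",k,f(r[:2],k))
E
python3 chk.py b1; python3 bay.py 1
```

```text
blue 0.024 [396. 130.] [622.1  10.9  79.1  40.5  -5. ] bay 1 [np.float64(-0.6), np.float64(-0.2)]
blue 0.024 [72.  5.] [726.1 234.6  53.4   7.3  85.1] bay 2 [np.float64(84.0), np.float64(132.1)]
brass 0.024 [128.  70.] [682.1 203.8  24.2  10.   85.1] bay 2 [np.float64(42.9), np.float64(97.6)]
brass 0.024 [263.  70.] [674.  105.6  24.1   9.3  85.1] bay 2 [np.float64(43.3), np.float64(-0.9)]
brass 0.024 [398.  69.] [666.6   7.8  23.9   8.6  85.1] bay 1 [np.float64(44.0), np.float64(0.6)]
brass 0.024 [418. 331.] [451.6  -5.6  41.7   4.   -1.8] bay 1 [np.float64(-169.0), np.float64(-31.4)]
brass 0.024 [210. 331.] [467.4 179.5  41.7   3.3  -8.1] bay 2 [np.float64(-168.9), np.float64(54.7)]
brass 0.024 [363.  97.] [649.1  33.9   9.9   7.6  85.1] bay 1 [np.float64(24.3), np.float64(25.1)]
brass 0.024 [99. 97.] [666.  229.8  10.5   7.6  85.1] bay 2 [np.float64(24.6), np.float64(122.1)]
brass 0.024 [231.  98.] [657.5 131.7  10.4   7.6  85.1] bay 2 [np.float64(24.6), np.float64(23.6)]
brass 0.024 [235. 168.] [606.8 136.   10.5   6.9  85.1] bay 2 [np.float64(-26.2), np.float64(23.5)]
brass 0.02
[... 1769 characters left out ...]
(58.8)]
brass 0.012 [363.  97.] [650.5  32.2  10.3   7.9  85.1] bay 1 [np.float64(25.8), np.float64(23.5)]
brass 0.012 [99. 97.] [668.2 236.7  10.9   7.9  85.1] bay 2 [np.float64(26.1), np.float64(129.2)]
brass 0.012 [231.  98.] [659.3 134.2  10.8   7.9  85.1] bay 2 [np.float64(26.2), np.float64(26.3)]
brass 0.012 [235. 168.] [606.4 138.7  11.    7.2  85.1] bay 2 [np.float64(-26.9), np.float64(26.2)]
brass 0.012 [109. 168.] [615.2 241.2  11.    7.2  85.1] bay 2 [np.float64(-27.0), np.float64(129.0)]
brass 0.012 [361. 167.] [598.   36.7  10.    8.   85.1] bay 1 [np.float64(-26.8), np.float64(23.4)]
pos [0.5429 0.0786 0.2043] yaw -94.93 bed -85.4 60.4 open 0.5092337457094154 F [-0.1  0.1 -0.7]
```

View pics/b1.png

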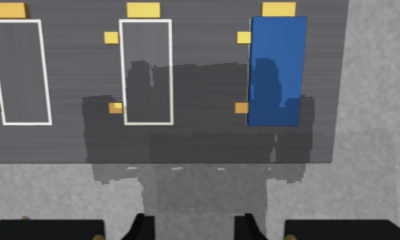

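Blue is seated in bay 1: wrist crop (275,70) shows it against the rear stop (278,8) and the side stops (243,37), (241,107). Measured offset is (-0.6,-0.2) mm, and the push ended with 5.5 N contact on both axes. Now the brass plate.

```bash
python3 - <<'E'
from rig import bot;from h import *
s=bot.read_state();print(go(s,[.42,.24,.22],-76))
E
```

```text
(array([-15.02,  13.63,  -1.62]), array([ -0.2,  -0. , -18.9]))
```

arm_command:
  targets:
    - {"rot": [0, 0, -4], "offset": [-3, 2.7, -0.5], "gripper": 0.1}
    - {"rot": [0, 0, -8], "offset": [-6, 5.4, -1], "gripper": 0.1}
    - {"rot": [0, 0, -12], "offset": [-9, 8.1, -1.6], "gripper": 0.1}
    - {"rot": [0, 0, -16], "offset": [-12, 10.9, -1.6], "gripper": 0.1}
    - {"rot": [0, 0, -18.9], "offset": [-15, 13.6, -1.6], "gripper": 0.1}
    - {"rot": [0, 0, -18.9], "offset": [-15, 13.6, -1.6], "gripper": 0.1}
    - {"rot": [0, 0, -18.9], "offset": [-15, 13.6, -1.6], "gripper": 0.1}

```text
time_s: 13.25
position: [0.4201, 0.2395, 0.2193]
tcp_rot: [[0.242, -0.97, 0.002], [-0.97, -0.242, -0.001], [0.002, -0.001, -1.0]]
force: [-0.5, 0.0, 0.8]
opening: 0.897
```

```bash
python3 - <<'E'
from rig import bot,viewer;from h import *
c=viewer.capture("wrist");t=viewer.capture("top")
for n,v in(("w",c),("t",t)):
    for b in blobs(v,"brass",amin=60):
        r=rect(v,b,.012)
        if 70<r[2]<95:print(n,b.mean(0),r)
s=bot.read_state();print(s["position"])
E
```

```text
w [320.36363636 169.48      ] [472.2 246.7  79.1  39.5  14. ]
[0.4214285  0.23868497 0.21970477]
```

```bash
python3 - <<'E'
from rig import bot;from h import *
s=bot.read_state();print(go(s,[.4722,.2467,.073],-76))
E
```

```text
(array([ 0.41, -5.08, 14.69]), array([-0.2, -0.1, -0.2]))
```

arm_command:
  targets:
    - {"rot": [0, 0, 0], "offset": [0.4, -3, 2], "gripper": 0.1}
    - {"rot": [0, 0, 0], "offset": [0.4, -5, 5], "gripper": 0.1}
    - {"rot": [0, 0, 0], "offset": [0.4, -5, 9.5], "gripper": 0.1}
    - {"rot": [0, 0, 0], "offset": [0.4, -5, 13], "gripper": 0.1}
    - {"rot": [0, 0, 0], "offset": [0.4, -5, 14.4], "gripper": 0.1}
    - {"rot": [0, 0, 0], "offset": [0.4, -5, 14.7], "gripper": 0.1}
    - {"rot": [0, 0, 0], "offset": [0.4, -5, 14.7], "gripper": 0.5}
    - {"rot": [0, 0, 0], "offset": [0.4, -5, 14.7], "gripper": 0.8}

```text
time_s: 14.15
position: [0.4718, 0.2476, 0.0751]
tcp_rot: [[0.24, -0.971, 0.007], [-0.971, -0.24, 0.001], [0.001, -0.006, -1.0]]
force: [0.3, 0.4, -0.5]
opening: 0.797
```

arm_command:
  targets:
    - {"rot": [0, 0, 0], "offset": [0, 0, 0], "gripper": 0.8}
    - {"rot": [0, 0, 0], "offset": [0, 0, 0], "gripper": 0.8}
    - {"rot": [0, 0, 0], "offset": [0, 0, 0], "gripper": 0.8}
    - {"rot": [0, 0, 0], "offset": [0, 0, 0], "gripper": 0.8}
    - {"rot": [0, 0, 0], "offset": [0, 0, 0], "gripper": 0.8}
    - {"rot": [0, 0, 0], "offset": [0, 0, -2], "gripper": 0.8}
    - {"rot": [0, 0, 0], "offset": [0, 0, -6], "gripper": 0.8}
    - {"rot": [0, 0, 0], "offset": [0, 0, -6.5], "gripper": 0.8}

```text
time_s: 14.95
position: [0.4721, 0.2483, 0.1416]
tcp_rot: [[0.241, -0.971, 0.01], [-0.971, -0.241, 0.002], [0.001, -0.01, -1.0]]
force: [0.6, 0.8, -1.0]
opening: 0.458
```

```bash
python3 bay.py 2 -6 -6 137
```

```text
pos [0.4721 0.2483 0.1416] yaw -76.08 bed -170.3 123.6 open 0.4575835682111952 F [ 0.6  0.8 -1. ]
(array([ 17.59, -11.33,   0.59]), array([-0.6,  0. , 18.9]))
```

arm_command:
  targets:
    - {"rot": [-0.1, 0, 4], "offset": [3.5, -2.3, 0], "gripper": 0.8}
    - {"rot": [-0.2, 0, 8], "offset": [7, -4.5, 0], "gripper": 0.8}
    - {"rot": [-0.3, 0, 12], "offset": [10.5, -6.8, 0], "gripper": 0.8}
    - {"rot": [-0.4, 0, 16], "offset": [14, -9, 0.2], "gripper": 0.8}
    - {"rot": [-0.6, 0, 18.9], "offset": [16.5, -10.6, 0.4], "gripper": 0.8}
    - {"rot": [-0.6, 0, 18.9], "offset": [17.6, -11.3, 0.6], "gripper": 0.8}
    - {"rot": [-0.6, 0, 18.9], "offset": [17.6, -11.3, 0.6], "gripper": 0.8}
    - {"rot": [-0.6, 0, 18.9], "offset": [17.6, -11.3, 0.6], "gripper": 0.8}

```text
time_s: 15.75
position: [0.6205, 0.1048, 0.1323]
tcp_rot: [[-0.086, -0.996, -0.011], [-0.996, 0.086, -0.001], [0.001, 0.011, -1.0]]
force: [0.1, 0.7, -2.2]
opening: 0.456
```

```bash
python3 bay.py 2 -6 -6 86.5
```

```text
pos [0.6205 0.1048 0.1323] yaw -94.93 bed -9.9 -6.4 open 0.4559584758322519 F [ 0.1  0.7 -2.2]
(array([-0.05, -0.44,  4.58]), array([ 0.6, -0.1,  0.1]))
```

arm_command:
  targets:
    - {"rot": [0.6, 0, 0], "offset": [0, -0.4, 2], "gripper": 0.8}
    - {"rot": [0.6, 0, 0], "offset": [0, -0.4, 4], "gripper": 0.8}
    - {"rot": [0.6, 0, 0], "offset": [0, -0.4, 4.5], "gripper": 0.8}
    - {"rot": [0.6, 0, 0], "offset": [0, -0.4, 4.65], "gripper": 0.8}
    - {"rot": [0.6, 0, 0], "offset": [0, -0.4, 4.65], "gripper": 0.8}
    - {"rot": [0.6, 0, 0], "offset": [0, -0.4, 4.65], "gripper": 0.44}
    - {"rot": [0.6, 0, 0], "offset": [0, -0.4, 4.65], "gripper": 0.44}
    - {"rot": [0.6, 0, 0], "offset": [0, -0.4, 4.75], "gripper": 0.44}

```text
time_s: 16.55
position: [0.6265, 0.1036, 0.0865]
tcp_rot: [[-0.087, -0.996, 0.005], [-0.996, 0.087, -0.002], [0.002, -0.005, -1.0]]
force: [0.3, 0.5, 0.9]
opening: 0.549
```

```bash
python3 bay.py 2 -6 5 84.5
```

```text
pos [0.6265 0.1036 0.0865] yaw -94.98 bed -3.8 -7.1 open 0.549322092576693 F [0.3 0.5 0.9]
(array([-1.21,  0.22,  0.19]), array([-0.3, -0.1,  0. ]))
```

arm_command:
  targets:
    - {"rot": [0, 0, 0], "offset": [-0.4, 0.1, 0.15], "gripper": 0.44}
    - {"rot": [0, 0, 0], "offset": [-0.7, 0.1, 0.15], "gripper": 0.44}
    - {"rot": [0, 0, 0], "offset": [-0.85, 0.1, 0.15], "gripper": 0.44}
    - {"rot": [0, 0, 0], "offset": [-0.98, 0.1, 0.15], "gripper": 0.44}
    - {"rot": [0, 0, 0], "offset": [-1.08, 0.1, 0.15], "gripper": 0.44}
    - {"rot": [0, 0, 0], "offset": [-1.16, 0.1, 0.15], "gripper": 0.44}
    - {"rot": [0, 0, 0], "offset": [-1.22, 0.1, 0.15], "gripper": 0.44}
    - {"rot": [0, 0, 0], "offset": [-1.25, 0.1, 0.15], "gripper": 0.44}

```text
time_s: 17.35
position: [0.6261, 0.115, 0.0841]
tcp_rot: [[-0.086, -0.996, 0.003], [-0.996, 0.086, -0.004], [0.004, -0.003, -1.0]]
force: [-0.5, -5.8, 0.4]
opening: 0.561
```

```bash
python3 bay.py 2 -66 0 83
```

```text
pos [0.6261 0.115  0.0841] yaw -94.94 bed -5.2 4.2 open 0.5613523216686934 F [-0.5 -5.8  0.4]
(array([0.42, 6.08, 0.09]), array([-0.2, -0.2,  0.1]))
```

arm_command:
  targets:
    - {"rot": [0, 0, 0], "offset": [0.3, 0, 0], "gripper": 0.44}
    - {"rot": [0, 0, 0], "offset": [0.4, 0, -2.5], "gripper": 0.6}
    - {"rot": [0, 0, 0], "offset": [0.5, 3, -2.8], "gripper": 1}
    - {"rot": [0, 0, 0], "offset": [0.5, 6.2, -2.5], "gripper": 1}
    - {"rot": [0, 0, 0], "offset": [0.5, 6.2, -1.5], "gripper": 1}
    - {"rot": [0, 0, 0], "offset": [0.5, 6.2, -0.1], "gripper": 1}
    - {"rot": [0, 0, 0], "offset": [0.5, 6.2, 0], "gripper": 1}
    - {"rot": [0, 0, 0], "offset": [0.5, 6.2, 0], "gripper": 1}

```text
time_s: 18.15
position: [0.5648, 0.1164, 0.0831]
tcp_rot: [[-0.087, -0.996, 0.004], [-0.996, 0.087, -0.002], [0.001, -0.004, -1.0]]
force: [-0.5, -1.1, 0.3]
opening: 0.037
```

```bash
python3 bay.py 2 -49 0 84
```

```text
pos [0.5648 0.1164 0.0831] yaw -95.01 bed -66.3 0.3 open 0.03696228019671408 F [-0.5 -1.1  0.3]
(array([ 0.03, -1.73, -0.08]), array([-0.2, -0.1, -0. ]))
```

arm_command:
  targets:
    - {"rot": [0, 0, 0], "offset": [0, -0.5, -0.1], "gripper": 1}
    - {"rot": [0, 0, 0], "offset": [0, -0.9, -0.1], "gripper": 1}
    - {"rot": [0, 0, 0], "offset": [0, -1.15, -0.1], "gripper": 1}
    - {"rot": [0, 0, 0], "offset": [0, -1.35, -0.1], "gripper": 1}
    - {"rot": [0, 0, 0], "offset": [0, -1.5, -0.1], "gripper": 1}
    - {"rot": [0, 0, 0], "offset": [0, -1.65, -0.1], "gripper": 1}
    - {"rot": [0, 0, 0], "offset": [0, -1.75, -0.1], "gripper": 1}
    - {"rot": [0, 0, 0], "offset": [0, -1.75, -0.1], "gripper": 1}

```text
time_s: 18.95
position: [0.5791, 0.1152, 0.0849]
tcp_rot: [[-0.087, -0.996, -0.002], [-0.996, 0.087, -0.002], [0.002, 0.002, -1.0]]
force: [-5.4, 0.3, 4.7]
opening: 0.007
```

```bash
python3 bay.py 2
```

```text
pos [0.5791 0.1152 0.0849] yaw -94.97 bed -52.0 0.3 open 0.0072576812087761676 F [-5.4  0.3  4.7]
```

arm_command:
  targets:
    - {"rot": [0, 0, 0], "offset": [0, 0.6, 0], "gripper": 1}
    - {"rot": [0, 0, 0], "offset": [0, 1.2, -2], "gripper": 0.6}
    - {"rot": [0, 0, 0], "offset": [1, 3, -6], "gripper": 0.1}
    - {"rot": [0, 0, 0], "offset": [2, 3.5, -10], "gripper": 0.1}
    - {"rot": [0, 0, 0], "offset": [3, 3.5, -12], "gripper": 0.1}
    - {"rot": [0, 0, 0], "offset": [3, 3.5, -12], "gripper": 0.1}
    - {"rot": [0, 0, 0], "offset": [3, 3.5, -12], "gripper": 0.1}

```text
time_s: 19.65
position: [0.544, 0.0882, 0.2052]
tcp_rot: [[-0.088, -0.996, 0.006], [-0.996, 0.088, -0.002], [0.001, -0.006, -1.0]]
force: [-0.8, 0.1, 0.0]
opening: 0.47
```

```bash
python3 chk.py b2 | grep -E "blue 0.024|brass 0.02 |brass 0.024.*(7|8)[0-9]\.[0-9] +[34]"
```

```text
blue 0.024 [407. 129.] [622.1  11.3  78.3  40.9  -5. ] bay 1 [np.float64(-0.6), np.float64(0.2)]
blue 0.024 [84.  5.] [725.9 234.   52.9   7.3  85. ] bay 2 [np.float64(83.9), np.float64(131.5)]
brass 0.024 [272. 125.] [635.5 114.2  88.4  49.5  -5.1] bay 2 [np.float64(4.2), np.float64(4.3)]
brass 0.024 [210. 331.] [468.2 188.3  41.7   3.4  -8.1] bay 2 [np.float64(-168.9), np.float64(63.5)]
brass 0.02 [139.  70.] [683.3 205.9  24.6   9.4  85. ] bay 2 [np.float64(43.9), np.float64(99.8)]
brass 0.02 [409.  68.] [666.9   7.1  24.5   8.8  85. ] bay 1 [np.float64(44.4), np.float64(-0.0)]
brass 0.02 [418. 331.] [449.3   2.1  42.3   4.1  -2. ] bay 1 [np.float64(-172.0), np.float64(-24.0)]
brass 0.02 [210. 331.] [466.  189.8  42.3   3.4  -8.1] bay 2 [np.float64(-171.2), np.float64(64.8)]
brass 0.02 [109.  97.] [666.7 232.3  10.5   7.7  85. ] bay 2 [np.float64(25.0), np.float64(124.7)]
brass 0.02 [374.  96.] [649.9  33.7  10.7   7.7  85. ] bay 1 [np.float64(25.1), np.float64(25.0)]
brass 0.02 [372. 167.] [598.1  38.   10.5   7.8  85. ] bay 1 [np.float64(-26.9), np.float64(24.8)]
brass 0.02 [120. 168.] [614.9 236.7  10.5   7.8  85. ] bay 2 [np.float64(-27.0), np.float64(124.5)]
```

View pics/b2.png

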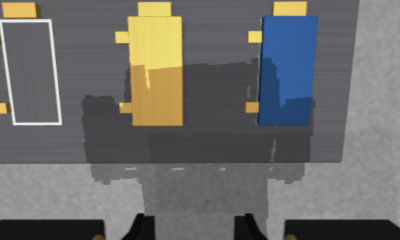

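Both blanks are seated: in the wrist crop, brass (157,70) abuts stops (154,8), (121,37), (125,107) and blue is unchanged. The rear push ended at -52.0, the same as blue, with 5.4 N. Now toward the canister.

```bash
python3 - <<'E'
from rig import bot;from h import *
s=bot.read_state();print(go(s,[.50,-.29,.26],-90))
E
```

```text
(array([38.09,  1.  , -5.51]), array([-0.2, -0.1, -5. ]))
```

arm_command:
  targets:
    - {"rot": [0, 0, -1], "offset": [4.8, 0.1, -0.8], "gripper": 0.1}
    - {"rot": [0, 0, -2], "offset": [9.6, 0.2, -1.6], "gripper": 0.1}
    - {"rot": [0, 0, -3], "offset": [14.4, 0.4, -2.4], "gripper": 0.1}
    - {"rot": [0, 0, -4], "offset": [19.2, 0.5, -3.2], "gripper": 0.1}
    - {"rot": [0, 0, -5], "offset": [24, 0.6, -4], "gripper": 0.1}
    - {"rot": [0, 0, -5], "offset": [28.8, 0.8, -4.8], "gripper": 0.1}
    - {"rot": [0, 0, -5], "offset": [33.6, 0.9, -5.5], "gripper": 0.1}
    - {"rot": [0, 0, -5], "offset": [38.1, 1, -5.5], "gripper": 0.1}

```text
time_s: 20.5
position: [0.5001, -0.2922, 0.2596]
tcp_rot: [[0.0, -1.0, 0.003], [-1.0, -0.0, -0.002], [0.002, -0.003, -1.0]]
force: [1.1, -0.2, 0.7]
opening: 0.894
```

```bash
cat > can.py <<'E'
from rig import bot,viewer;from h import *;import sys
s=bot.read_state();print(s["position"],s["time_s"])
def circ(c,b,z,hull=True):
    p=(ray(c,b,z)*1000).astype(np.float32);(x,y),r=cv2.minEnclosingCircle(p);e=cv2.fitEllipse(p);return np.round([x,y,r],1),np.round([*e[0],*e[1]],1)
for n in("wrist","scene","top"):
    c=viewer.capture(n);cv2.imwrite(f"pics/{sys.argv[1]}_{n}.png",c["frame"][:,:,::-1])
    for col,z in(("green",0.),("yellow",0.),("blue",.077)):
        for b in blobs(c,col,amin=100):
            q=circ(c,b,z)
            if q[0][2]<85 and abs(q[0][0]-600)<80 and -520<q[0][1]<-120:print(n,col,b.mean(0).round(),*q)
E
python3 can.py k1
```

```text
[ 0.50011839 -0.29220452  0.25957704] 20.5
wrist green [215. 141.] [ 575.9 -195.4   63.9] [ 576.1 -195.4  123.7  127. ]
wrist yellow [395. 118.] [ 596.4 -393.5   63.5] [ 596.9 -399.7  120.   130.4]
wrist blue [445. 119.] [ 593.1 -391.3   22.8] [ 593.6 -391.4   35.7   45.8]
scene green [257. 284.] [ 574.7 -191.7   63.6] [ 574.9 -191.6  123.7  124.3]
scene yellow [183. 320.] [ 596.5 -391.1   62.5] [ 595.2 -391.3  117.5  118.2]
scene blue [174. 297.] [ 604.4 -387.4   27.2] [ 603.7 -388.8   37.4   54.9]
top green [371. 240.] [ 575.7 -193.9   63.8] [ 575.7 -193.2  116.2  118.3]
```

View pics/k1_wrist.png

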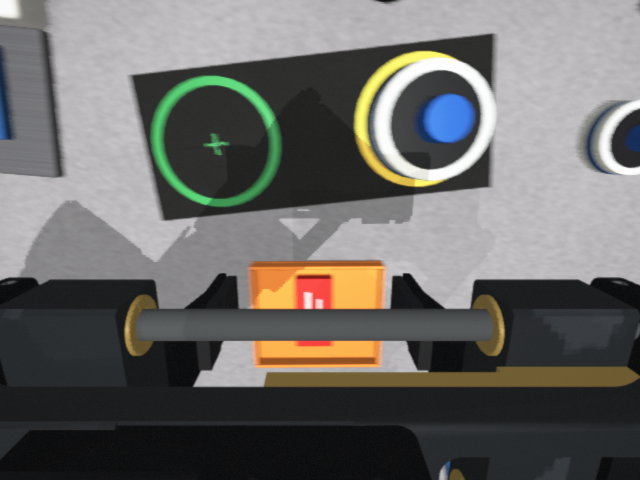

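The wrist view shows the green ring (cross at (216,144)), the canister on the yellow ring (neck (447,117)), and red flat in the tray (315,310). Next I'll correct the neck estimate for its visible side.

```bash
python3 - <<'E'
from rig import bot,viewer;from h import *
c=viewer.capture("wrist");V=c["view"];o=-V[:3,:3].T@V[:3,3]*1000;print("cam",o)
b=max(blobs(c,"blue",(380,60,500,180)),key=len)
p=ray(c,b,.077)*1000;d=p.mean(0)-o[:2];d/=np.linalg.norm(d);n=np.array([-d[1],d[0]])
far=(p@d).max();lat=((p@n).max()+(p@n).min())/2;print("neck",(far-18)*d+lat*n,"width",np.ptp(p@n))
hsv=cv2.cvtColor(c["frame"],cv2.COLOR_RGB2HSV);m=cv2.inRange(hsv,(0,0,140),(179,70,255));m[:,:340]=0;m[:,520:]=0;m[200:]=0
# far edge of white top rim z=.045, r=50; restrict to component around the neck
L=cv2.connectedComponents(m)[1];k=np.bincount(L[60:180,380:490][m[60:180,380:490]>0]).argmax()
cs,_=cv2.findContours((L==k).astype(np.uint8),0,1);q=max(cs,key=cv2.contourArea)[:,0];print("white px",q.min(0),q.max(0))
q=ray(c,q,.045)*1000;print("rim",((q@d).max()-50)*d+((q@n).max()+(q@n).min())/2*n,np.ptp(q@n),np.ptp(q@d))
g=max(blobs(c,"green"),key=len);print("green",cv2.minEnclosingCircle((ray(c,g,0)*1000).astype(np.float32)))
s=bot.read_state();print(s["position"],go(s,[.596,-.393,.118],-84))
E
```

```text
cam [ 573.40836679 -292.70367402  351.26466949]
neck [ 594.35192026 -390.98042237] width 35.58635066934551
white px [340   0] [519 199]
rim [ 609.53837665 -416.61099279] 186.22713385587502 141.99145312711715
green ((576.176025390625, -192.379638671875), 62.61420440673828)
[ 0.49962106 -0.29051089  0.2584978 ] (array([10.24, -9.64, 14.05]), array([-0.1,  0. , -6.1]))
```

arm_command:
  targets:
    - {"rot": [0, 0, -2], "offset": [3.4, -3.2, 0], "gripper": 0}
    - {"rot": [0, 0, -4], "offset": [6.8, -6.4, 0], "gripper": 0}
    - {"rot": [0, 0, -6], "offset": [10, -9.5, 1], "gripper": 0}
    - {"rot": [0, 0, -6], "offset": [10, -9.5, 5], "gripper": 0}
    - {"rot": [0, 0, -6], "offset": [10, -9.5, 9], "gripper": 0}
    - {"rot": [0, 0, -6], "offset": [10, -9.5, 12.5], "gripper": 0}
    - {"rot": [0, 0, -6], "offset": [10, -9.5, 13.7], "gripper": 0}
    - {"rot": [0, 0, -6], "offset": [10, -9.5, 13.8], "gripper": 0}

```text
time_s: 21.5
position: [0.595, -0.3876, 0.12]
tcp_rot: [[0.107, -0.994, -0.001], [-0.994, -0.107, 0.003], [-0.003, 0.001, -1.0]]
force: [-0.0, -0.1, 1.0]
opening: 1.0
```

```bash
python3 - <<'E'
from rig import bot,viewer;from h import *
s=bot.read_state();print(s["position"],s["force"],go(s,[.5944,-.391,.118],-84))
d={}
for n in("scene","top"):
    c=viewer.capture(n)
    for b in blobs(c,"red")+blobs(c,"blue")+blobs(c,"brass"):
        r=rect(c,b,.024)
        if 65<r[2]<95 and 30<r[3]<55:print(n,b.mean(0).round(),r)
E
```

```text
[ 0.59503713 -0.38756095  0.11996319] [-0.01366844 -0.13172222  0.97648203] (array([0.34, 0.1 , 0.2 ]), array([0.1, 0.2, 0.1]))
scene [207. 239.] [ 4.116e+02 -2.873e+02  8.450e+01  3.790e+01  1.000e-01]
scene [338. 273.] [623.8  10.8  85.5  41.5  -5.4]
scene [435. 276.] [707.7 242.2  72.8  47.4 -22. ]
scene [377. 266.] [634.4 115.   90.2  49.8  -4.4]
top [412. 310.] [ 399.7 -288.8   79.    37.4    0.8]
top [298. 218.] [619.2   8.9  80.1  40.2  -4.7]
top [259. 212.] [634.  112.9  89.4  49.3  -4.7]
```

Plates are still in place. Gripping the neck.

arm_command:
  targets:
    - {"rot": [0, 0, 0], "offset": [0.3, 0.1, 0.1], "gripper": 0.2}
    - {"rot": [0, 0, 0], "offset": [0.3, 0.1, 0.1], "gripper": 0.4}
    - {"rot": [0, 0, 0], "offset": [0.3, 0.1, 0.1], "gripper": 0.5}
    - {"rot": [0, 0, 0], "offset": [0.3, 0.1, 0.1], "gripper": 0.8}
    - {"rot": [0, 0, 0], "offset": [0.3, 0.1, 0.1], "gripper": 0.8}
    - {"rot": [0, 0, 0], "offset": [0.3, 0.1, 0.1], "gripper": 0.8}
    - {"rot": [0, 0, 0], "offset": [0.3, 0.1, 0.1], "gripper": 0.8}
    - {"rot": [0, 0, 0], "offset": [0.3, 0.1, 0.1], "gripper": 0.8}

```text
time_s: 22.4
position: [0.5948, -0.3926, 0.122]
tcp_rot: [[0.104, -0.995, 0.003], [-0.995, -0.104, 0.0], [-0.0, -0.003, -1.0]]
force: [0.1, 2.7, 0.9]
opening: 0.401
```

```bash
python3 - <<'E'
from rig import bot,viewer;from h import *
s=bot.read_state();print(s["position"],s["force"],s["opening"],go(s,[.5758,-.1928,s["position"][2]],-84))
E
```

```text
[ 0.59482214 -0.39257852  0.12200778] [0.10188092 2.66033449 0.91966517] 0.4007850583097424 (array([-20.07,  -0.2 ,   0.  ]), array([-0.2,  0. , -0. ]))
```

arm_command:
  targets:
    - {"rot": [0, 0, 0], "offset": [-0.3, 0, 0], "gripper": 0.8}
    - {"rot": [0, 0, 0], "offset": [-1, 0, 0], "gripper": 0.8}
    - {"rot": [0, 0, 0], "offset": [-2, 0, 0], "gripper": 0.8}
    - {"rot": [0, 0, 0], "offset": [-3, 0, 0], "gripper": 0.8}
    - {"rot": [0, 0, 0], "offset": [-4, 0, 0], "gripper": 0.8}
    - {"rot": [0, 0, 0], "offset": [-5, 0, 0], "gripper": 0.8}
    - {"rot": [0, 0, 0], "offset": [-6, 0, 0], "gripper": 0.8}
    - {"rot": [0, 0, 0], "offset": [-7, -0.1, 0], "gripper": 0.8}

```text
time_s: 23.2
position: [0.5886, -0.3231, 0.1222]
tcp_rot: [[0.105, -0.994, 0.003], [-0.994, -0.105, -0.003], [0.003, -0.003, -1.0]]
force: [0.4, -4.3, 0.6]
opening: 0.403
```

```bash
python3 - <<'E'
from rig import bot,viewer;from h import *
s=bot.read_state();print(s["position"],s["force"],s["opening"],go(s,[.5758,-.1928,.122],-84))
c=viewer.capture("scene");b=max(blobs(c,"blue",(140,250,290,330)),key=len);print(b.mean(0),cv2.fitEllipse((ray(c,b,.061)*1000).astype(np.float32)))
E
```

```text
[ 0.58856105 -0.32307277  0.12216239] [ 0.37332648 -4.29937135  0.62965819] 0.4030729606551172 (array([-13.09,  -0.1 ,  -0.02]), array([-0.2, -0.2,  0. ]))
[210.36 309.4 ] ((603.8134765625, -321.71435546875), (102.72664642333984, 116.07784271240234), 100.45185089111328)
```

arm_command:
  targets:
    - {"rot": [0, 0, 0], "offset": [-1, 0, 0], "gripper": 0.8}
    - {"rot": [0, 0, 0], "offset": [-2, 0, 0], "gripper": 0.8}
    - {"rot": [0, 0, 0], "offset": [-3, 0, 0], "gripper": 0.8}
    - {"rot": [0, 0, 0], "offset": [-4, 0, 0], "gripper": 0.8}
    - {"rot": [0, 0, 0], "offset": [-5, 0, 0], "gripper": 0.8}
    - {"rot": [0, 0, 0], "offset": [-6, 0, 0], "gripper": 0.8}
    - {"rot": [0, 0, 0], "offset": [-7, -0.1, 0], "gripper": 0.8}
    - {"rot": [0, 0, 0], "offset": [-7.5, -0.1, 0], "gripper": 0.8}

```text
time_s: 24.05
position: [0.5819, -0.2482, 0.1221]
tcp_rot: [[0.106, -0.994, 0.004], [-0.994, -0.106, -0.002], [0.003, -0.004, -1.0]]
force: [0.5, -5.6, 2.4]
opening: 0.407
```

```bash
python3 - <<'E'
from rig import bot,viewer;from h import *
s=bot.read_state();print(s["position"],s["force"],s["opening"],go(s,[.5758,-.1928,.122],-84))
E
```

```text
[ 0.58186836 -0.24823628  0.12211894] [ 0.49965413 -5.64374738  2.39502047] 0.40658084849348153 (array([-5.58,  0.02, -0.  ]), array([-0.2, -0.2,  0.1]))
```

arm_command:
  targets:
    - {"rot": [0, 0, 0], "offset": [-1, 0, 0], "gripper": 0.8}
    - {"rot": [0, 0, 0], "offset": [-2, 0, 0], "gripper": 0.8}
    - {"rot": [0, 0, 0], "offset": [-3, 0, 0], "gripper": 0.8}
    - {"rot": [0, 0, 0], "offset": [-4, 0, 0], "gripper": 0.8}
    - {"rot": [0, 0, 0], "offset": [-4.8, 0, 0], "gripper": 0.8}
    - {"rot": [0, 0, 0], "offset": [-5.4, 0, 0], "gripper": 0.8}
    - {"rot": [0, 0, 0], "offset": [-5.6, 0, 0], "gripper": 0.8}
    - {"rot": [0, 0, 0], "offset": [-5.6, 0, 0], "gripper": 0.8}

```text
time_s: 24.85
position: [0.5762, -0.1932, 0.122]
tcp_rot: [[0.105, -0.994, 0.004], [-0.994, -0.105, -0.002], [0.003, -0.004, -1.0]]
force: [0.9, -4.2, 3.3]
opening: 0.403
```

```bash
python3 - <<'E'
from rig import bot,viewer;from h import *
s=bot.read_state();print(s["position"],s["force"],s["opening"],go(s,[.5758,-.1928,.122],-84))
c=viewer.capture("scene");cv2.imwrite("pics/k2.png",cv2.resize(c["frame"][200:360,140:340,::-1],(600,480)))
E
```

```text
[ 0.57616377 -0.19324137  0.12204792] [ 0.88268593 -4.20100627  3.33216122] 0.40302877747708465 (array([-0.05,  0.03,  0.  ]), array([-0.2, -0.2,  0. ]))
```

View pics/k2.png

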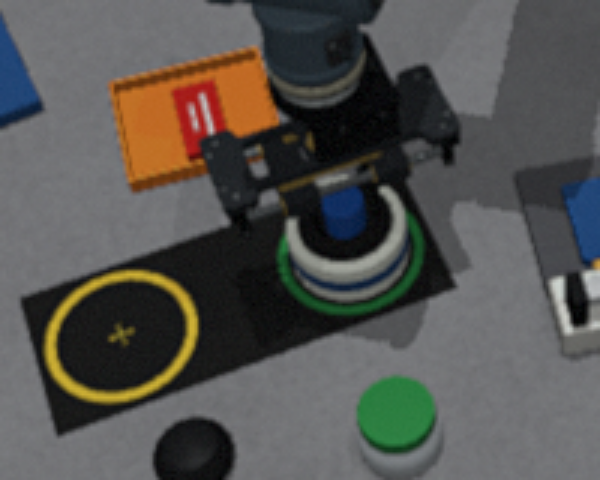

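The canister stands in the green ring, upright. Release and rise.

arm_command:
  targets:
    - {"rot": [0, 0, 0], "offset": [0, 0, 0], "gripper": 0.4}
    - {"rot": [0, 0, 0], "offset": [0, 0, 0], "gripper": 0.2}
    - {"rot": [0, 0, 0], "offset": [0, 0, 0], "gripper": 0.1}
    - {"rot": [0, 0, 0], "offset": [0, 0, -2], "gripper": 0.1}
    - {"rot": [0, 0, 0], "offset": [0, 0, -6], "gripper": 0.1}
    - {"rot": [0, 0, 0], "offset": [0, 3, -10], "gripper": 0.1}
    - {"rot": [0, 0, 0], "offset": [0, 7, -13], "gripper": 0.1}
    - {"rot": [0, 0, 0], "offset": [0, 9, -13], "gripper": 0.1}

```text
time_s: 25.7
position: [0.4847, -0.2024, 0.2546]
tcp_rot: [[0.105, -0.994, 0.007], [-0.994, -0.105, -0.004], [0.005, -0.006, -1.0]]
force: [1.3, 0.0, -0.0]
opening: 0.893
```

```bash
python3 - <<'E'
from rig import bot,viewer;from h import *
import pickle,time
d={n:viewer.capture(n) for n in("wrist","scene","top")};d["wrist"]=viewer.capture("wrist");pickle.dump(d,open("c5.pkl","wb"))
c=d["wrist"];cv2.imwrite("pics/k3.png",c["frame"][:,:,::-1])
V=c["view"];o=-V[:3,:3].T@V[:3,3]*1000;print("cam",o)
for b in blobs(c,"green",amin=60)+blobs(c,"yellow",amin=60):
    (x,y),r=cv2.minEnclosingCircle((ray(c,b,0)*1000).astype(np.float32));print(b.mean(0).round(),x,y,r)
for b in blobs(c,"blue",amin=100):
    p=ray(c,b,.077)*1000;dd=p.mean(0)-o[:2];dd/=np.linalg.norm(dd);n=np.array([-dd[1],dd[0]])
    print("neck?",b.mean(0).round(),((p@dd).max()-18)*dd+((p@n).max()+(p@n).min())/2*n,np.ptp(p@n))
for n in("scene","top"):
    for col in("green","yellow"):
        for b in blobs(d[n],col,amin=100):
            (x,y),r=cv2.minEnclosingCircle((ray(d[n],b,0)*1000).astype(np.float32))
            if 55<r<70:print(n,col,x,y,r)
E
```

```text
cam [ 557.94677679 -194.14782779  344.111088  ]
[315. 122.] 576.7063598632812 -193.18821716308594 62.46310806274414
[526. 122.] 597.4890747070312 -392.5547180175781 62.8846549987793
neck? [82. 45.] [610.71891564 -21.93214299] 67.92518752625904
neck? [315. 120.] [ 575.75808948 -193.19340168] 35.57244917833043
scene green 575.0709228515625 -191.63290405273438 63.51375961303711
scene yellow 595.2110595703125 -391.0883483886719 63.02223587036133
top yellow 596.2550659179688 -393.37078857421875 63.250572204589844
```

View pics/k3.png

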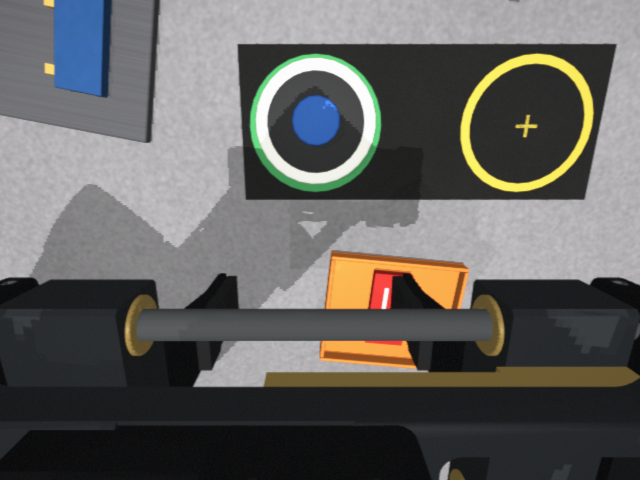

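The canister is centred within about 1 mm: neck (575.8,-193.2) against ring (576.7,-193.2). Now the lever: triangulate the knob and check the thermos.

```bash
python3 - <<'E'
import pickle;from h import *;from bay import *
d=pickle.load(open("c5.pkl","rb"));A=[];y=[]
for n,roi in(("scene",(420,190,480,260)),("top",(150,180,200,230))):
    c=d[n];b=blobs(c,"red",roi,10)[0];(u,v),r=cv2.minEnclosingCircle(b.astype(np.float32));print(n,u,v,r)
    P=np.diag([1,1,1.])@c["view"][:3];K=np.array([[c["fx"],0,c["cx"]],[0,c["fy"],c["cy"]],[0,0,1]]);A.append(K@P);y.append([[u],[v]])
X=cv2.triangulatePoints(A[0],A[1],*[np.array(q) for q in y]);X=(X[:3]/X[3]).ravel()*1000;print("knob",X)
b3=B["2"]+99.6*ey;p=b3-18*ex+92*ey;print("pivot",p,"knob rel",(X[:2]-p)@ex,(X[:2]-p)@ey)
print("thermos",ray(d["scene"],[472,184],0)*1000)
s=bot.read_state();t=p-80*ex;print(s["position"],go(s,[*t/1000,.25],-95))
E
```

```text
scene 445.1956481933594 226.06521606445312 4.3288655281066895
top 178.3372039794922 210.26744079589844 4.670559406280518
knob [609.00844993 303.51741042  81.99830025]
pivot [629.66753574 302.73970752] knob rel -20.648253025412632 -1.0258144643008495
thermos [[428.5043344  500.70896178]]
[ 0.48587412 -0.20226904  0.25115295] (array([-50.25, -11.7 ,   0.08]), array([-0.2, -0.1, 11. ]))
```

arm_command:
  targets:
    - {"rot": [0, 0, 2], "offset": [-4.7, -1.1, 0], "gripper": 0.5}
    - {"rot": [0, 0, 4], "offset": [-9.4, -2.2, 0], "gripper": 1}
    - {"rot": [0, 0, 6], "offset": [-14.1, -3.3, 0], "gripper": 1}
    - {"rot": [0, 0, 8], "offset": [-18.8, -4.4, 0], "gripper": 1}
    - {"rot": [0, 0, 10], "offset": [-23.5, -5.5, 0], "gripper": 1}
    - {"rot": [0, 0, 11], "offset": [-28.2, -6.6, 0], "gripper": 1}
    - {"rot": [0, 0, 11], "offset": [-32.9, -7.7, 0], "gripper": 1}
    - {"rot": [0, 0, 11], "offset": [-37.6, -8.8, 0], "gripper": 1}

```text
time_s: 26.7
position: [0.5346, 0.1836, 0.2495]
tcp_rot: [[-0.086, -0.996, 0.002], [-0.996, 0.086, -0.002], [0.002, -0.002, -1.0]]
force: [0.2, -0.3, 0.1]
opening: 0.259
```

```bash
cat > lev.py <<'E'
from rig import bot;from h import *;from bay import *
p=np.array([629.7,302.7]);x,z=map(float,sys.argv[1:3])
s=bot.read_state();d=s["position"][:2]*1000-p;print(s["position"],s["force"],"rel",d@ex,d@ey,go(s,[*((p+x*ex)/1000),z/1000],-95))
E
python3 lev.py -75 130
```

```text
[0.53463163 0.18363575 0.24952243] [ 0.21599304 -0.25267054  0.14743739] rel -84.32947545636952 -126.89692974806078 (array([-12.71,  -0.92,  11.93]), array([-0.1, -0.1,  0.1]))
```

arm_command:
  targets:
    - {"rot": [0, 0, 0], "offset": [-4.5, -0.3, 0], "gripper": 1}
    - {"rot": [0, 0, 0], "offset": [-9, -0.6, 0], "gripper": 1}
    - {"rot": [0, 0, 0], "offset": [-12.7, -0.8, 1], "gripper": 1}
    - {"rot": [0, 0, 0], "offset": [-12.7, -0.8, 4.5], "gripper": 1}
    - {"rot": [0, 0, 0], "offset": [-12.7, -0.8, 8.5], "gripper": 1}
    - {"rot": [0, 0, 0], "offset": [-12.7, -0.8, 11.5], "gripper": 1}
    - {"rot": [0, 0, 0], "offset": [-12.7, -0.8, 12], "gripper": 1}
    - {"rot": [0, 0, 0], "offset": [-12.7, -0.8, 12], "gripper": 1}

```text
time_s: 27.5
position: [0.5531, 0.3067, 0.1287]
tcp_rot: [[-0.086, -0.996, 0.0], [-0.996, 0.086, -0.003], [0.003, -0.001, -1.0]]
force: [0.7, -0.3, 0.0]
opening: 0.01
```

```bash
python3 lev.py 14 130
```

```text
[0.55313324 0.30665193 0.12866706] [ 0.66302696 -0.31537757  0.03728037] rel -76.61983862156599 -2.736336572324244 (array([-0.27, -9.06, -0.13]), array([-0. , -0.2,  0. ]))
```

arm_command:
  targets:
    - {"rot": [0, 0, 0], "offset": [-0.2, -1, 0], "gripper": 1}
    - {"rot": [0, 0, 0], "offset": [-0.2, -2, 0], "gripper": 1}
    - {"rot": [0, 0, 0], "offset": [-0.2, -3.2, 0], "gripper": 1}
    - {"rot": [0, 0, 0], "offset": [-0.2, -4.4, 0], "gripper": 1}
    - {"rot": [0, 0, 0], "offset": [-0.2, -5.6, 0], "gripper": 1}
    - {"rot": [0, 0, 0], "offset": [-0.2, -6.8, 0], "gripper": 1}
    - {"rot": [0, 0, 0], "offset": [-0.2, -7.8, 0], "gripper": 1}
    - {"rot": [0, 0, 0], "offset": [-0.2, -8.4, 0], "gripper": 1}

```text
time_s: 28.3
position: [0.638, 0.3004, 0.1301]
tcp_rot: [[-0.087, -0.996, 0.002], [-0.996, 0.087, -0.002], [0.002, -0.002, -1.0]]
force: [-2.9, 0.3, -1.1]
opening: 0.004
```

```bash
python3 lev.py 14 130
```

```text
[0.6379989  0.30037827 0.13014666] [-2.90346446  0.2549586  -1.1083532 ] rel 8.469669634354766 -1.5895988621353836 (array([-0.16, -0.55,  0.02]), array([-0.1, -0.1, -0. ]))
```

Still little force; push on gently until the stop shows.

arm_command:
  targets:
    - {"rot": [0, 0, 0], "offset": [0, -0.2, 0], "gripper": 1}
    - {"rot": [0, 0, 0], "offset": [0, -0.4, 0], "gripper": 1}
    - {"rot": [0, 0, 0], "offset": [0, -0.55, 0], "gripper": 1}
    - {"rot": [0, 0, 0], "offset": [0, -0.7, 0], "gripper": 1}
    - {"rot": [0, 0, 0], "offset": [0, -0.7, 0], "gripper": 1}
    - {"rot": [0, 0, 0], "offset": [0, -0.7, 0], "gripper": 1}

```text
time_s: 28.9
position: [0.6396, 0.3004, 0.13]
tcp_rot: [[-0.086, -0.996, -0.008], [-0.996, 0.086, -0.004], [0.004, 0.008, -1.0]]
force: [-10.1, 0.7, 3.9]
opening: 0.004
```

```bash
python3 lev.py 14 130
```

```text
[0.63960159 0.30037353 0.12995973] [-10.10660186   0.65584293   3.86401531] rel 10.06667533250446 -1.4546346439718025 (array([-0.15, -0.39, -0.01]), array([ 0.4, -0.3,  0.1]))
```

The stop is reached: 10 N at rel +10, as predicted. Retract and do a final check.

arm_command:
  targets:
    - {"rot": [0, 0, 0], "offset": [0, 1, 0], "gripper": 1}
    - {"rot": [0, 0, 0], "offset": [0, 3, -0.5], "gripper": 1}
    - {"rot": [0, 0, 0], "offset": [0, 6, -3], "gripper": 1}
    - {"rot": [0, 0, 0], "offset": [0, 9, -7], "gripper": 1}
    - {"rot": [0, 0, 0], "offset": [2, 12, -11], "gripper": 1}
    - {"rot": [0, 0, 0], "offset": [6, 12, -14], "gripper": 1}
    - {"rot": [0, 0, 0], "offset": [10, 12, -16], "gripper": 1}
    - {"rot": [0, 0, 0], "offset": [14, 12, -16], "gripper": 1}

```text
time_s: 29.7
position: [0.5142, 0.1706, 0.2951]
tcp_rot: [[-0.085, -0.996, 0.016], [-0.996, 0.085, -0.002], [0.0, -0.016, -1.0]]
force: [-0.1, 0.3, -0.7]
opening: 0.007
```

```bash
python3 - <<'E'
from rig import bot,viewer;from h import *
c=viewer.capture("scene");t=viewer.capture("top");w=viewer.capture("wrist");w=viewer.capture("wrist")
cv2.imwrite("pics/f.png",np.vstack([np.hstack([cv2.resize(v["frame"][:,:,::-1],(400,300)) for v in(w,t)]),np.hstack([cv2.resize(c["frame"][190:310,330:490,::-1],(400,300)),cv2.resize(c["frame"][190:340,140:340,::-1],(400,300))])]))
from bay import B,ex,ey
for b in blobs(w,"blue",amin=60)+blobs(w,"red",amin=60):
    r=rect(w,b,.024);print("w",r,[(((r[:2]-B[k])@ex).round(1),((r[:2]-B[k])@ey).round(1)) for k in"12"])
for n,v in(("s",c),("t",t)):
    for b in blobs(v,"red"):print(n,b.mean(0).round(),rect(v,b,.016))
    b=max(blobs(v,"green"),key=len)
    print(n,cv2.minEnclosingCircle((ray(v,b,0)*1000).astype(np.float32)))
s=bot.read_state();print(s["position"],s["time_s"],s["force"])
E
```

```text
w [622.1  12.3  78.8  42.2  -5.2] [(np.float64(-0.7), np.float64(1.2)), (np.float64(-0.2), np.float64(-98.4))]
w [ 570.5 -150.1   85.5   25.5    8.6] [(np.float64(-38.0), np.float64(-165.0)), (np.float64(-37.5), np.float64(-264.7))]
w [674.8 321.9  30.8  28.   58.6] [(np.float64(24.8), np.float64(314.3)), (np.float64(25.3), np.float64(214.6))]
s [207. 240.] [ 404.3 -287.9   84.3   37.8   -0. ]
s [453. 244.] [624.4 334.9  25.1  24.7  14.1]
s ((574.5867919921875, -192.1728057861328), 63.2902717590332)
t [412. 309.] [ 399.4 -289.    77.6   35.2    0.8]
t ((575.678955078125, -194.1957244873047), 63.923797607421875)
[0.5127022  0.17071533 0.2914148 ] 29.9 [ 0.25554824  0.20728903 -0.88668163]
```

View pics/f.png

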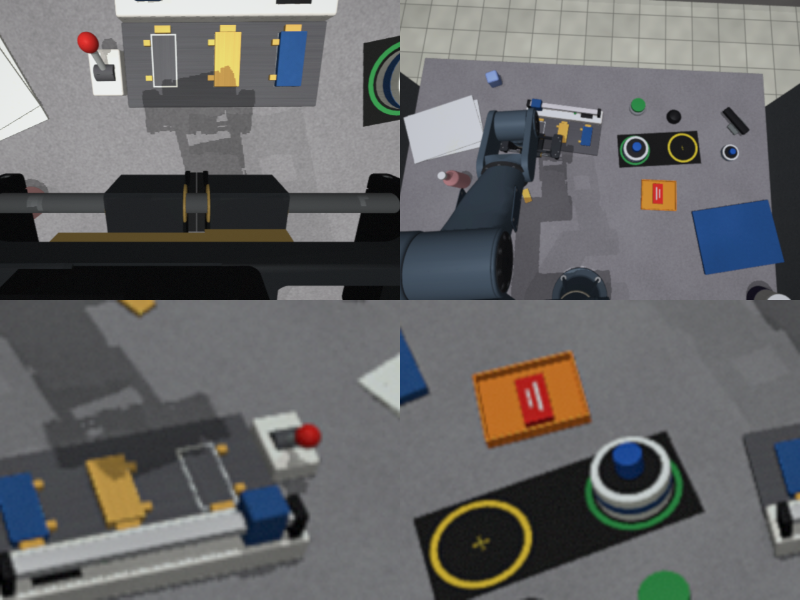

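The final views show everything in place: blanks on their stops, lever over to the rear, canister in the green ring, red flat in the tray.

```bash
python3 -c "
from rig import ticket;print(ticket.hand_in())"
```

```text
the job is handed in; nothing more can be done
None
```

The changeover is finished and handed in at about 30 s of robot time. No drops or knocks were seen, and no step had to be redone.

| Item | Result | Last check |
|---|---|---|
| Red finished plate | Flat in the orange tray | Seen in the scene, top and wrist views |
| Blue blank | Bay 1 | Pushes to the rear and side stops ended in about 5.5 N contact |
| Larger brass blank | Bay 2 | Same push check, about 5.5 N; the wrist view shows it against its stops |
| Canister | Slid to the green ring, upright | Neck within about 1 mm of the ring centre |
| Lock lever | Thrown fully away from the robot | Reached its end stop with 10 N on it |

No white blank was on the desk, so bay 3 is empty. The thermos, jar and mouse were not touched.

Two readings disagreed slightly:
- **Blue blank:** the last wrist view put it 1.2 mm off in y. Its outline measured too wide (42 mm instead of 40) and the tool was still settling. Earlier views gave 0.2 mm or less.
- **Bay x position:** the plates read about 0.6 mm short of the bay point in x, which is within the camera calibration error.

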